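# Return passed cell cases to the roller feeder and quarantine the rejects

### The arm

A 6-joint arm with a two-finger parallel gripper is mounted at the origin on a cart in front of the work surface, level with it; the furniture and walls round the work are solid. World frame = base frame: x ahead of the robot, y to its left, z up, the work surface at z = 0. Lengths are in m, angles in rad, forces in N, time in s.
With the tool pointing down it reaches from about 0.325 to 0.85 m from the base axis. Payload 15.5 kg.
Tool frame: the origin (TCP) lies at the very end of the fingers, on their centre line; the grasp point (between the pads) lies 19 mm behind it; z points along the fingers, y is the line along which they close (so a half turn about z gives the same grasp; the last joint's range is limited). The gripper opens to 91 mm and grips with 3 to 60 N. Pads are 32 mm wide; open, the fingers measure 118 mm over their backs; the gripper's body (76 mm by 178 mm) begins 60 mm behind the grasp point.
Start: joints at [-1.252, 0.494, 1.345, -0, 1.302, -0.096], TCP at [0.251, -0.572, 0.214] pointing down, gripper open.
Joint ranges: [-2.91, 2.91], [-0.82, 2.16], [0.22, 2.67], [-1.22, 4.37], [0.12, 2.79], [-3.08, 3.08]. Speed limits (rad/s): [1.89, 1.89, 2.57, 3.01, 3.01, 3.01].

### API

Orientations are given as a rotation vector (axis times angle).
In Python, from station import manip, snapshot, ticket gives the robot as it stands.
- The arm moves only by the tool jog_arm, never from a script. Its argument "deltas" is a list of rows, each a list of 4 numbers: the shift along the world's x, y, z as a fraction of full scale, then the turn about the world's z as a fraction of full scale. In form: [[x, y, z, twist], ...]. A call has exactly 10 rows; each row is the pose to reach, as a shift and turn from the pose commanded when the call began; what a row does not reach only later rows make up. Full scale, the value 1, is 0.75 m for a shift and pi/2 rad for a turn. A row lasts 1/12 s, in which the tool goes at most 41.7 mm and 7.16 degrees, less where a joint would pass 70% of its speed; a pose out of reach is approached as far as the arm can. A call with a number of a shift or a turn outside -1 to 1 is refused whole. A call with a gripper value outside its range is refused whole. "claw" is the gripper's target within -1 to 1 (fully open at 1, half-way at 0, shut at -1), set as the call begins (left out, the last holds). The fingers move at their own pace and stop on an object; "grip_force" is the grip in N (left out, the last holds). Time passes only in rows, so rows that repeat a pose let the fingers close, or fill a call up. It gives the time, the measured TCP pose, the force, the opening and the grip force at its end, in the units of the state.
- manip.observe(): the state, without advancing time (a new reading comes with each control period).
- snapshot(name): name is "side" or "top"; returns a dict with "frame" (420x560x3 uint8, red, green, blue), "fx", "fy", "cx", "cy" (pixels), "rvec" (rotation vector, rad) and "tvec" (3), from world to camera coordinates, as OpenCV has them. Camera axes: x right, y down, z forward; pixel columns grow to the right and rows downward; lengths in m; the calibration is good to about 2 mm. A picture is of the moment at which its call begins. There is no depth.
- ticket.close_job(): hands the job in; it is judged then, once.
The state is a dict: "time_s": time; "joint_pos": joint angles; "qd": joint speeds; "tau": joint torques, N m; "position": TCP position; "ee_rot": TCP orientation; "contact_force": force on the tool from outside, world axes, zero at the start; "ft_torque": the same for the moment, N m; "opening": finger opening in m; "grasp_force": force on a finger pad.
Only numpy, scipy, OpenCV 4.12 (cv2) and the standard library are available. Lean on these libraries where they do the work, as an engineer would, in place of code of your own. Each camera call takes 0.05 s, during which the arm holds its last target. There are 200 camera calls.

### The job

The sample-cell cases on the worktop have come back from inspection: a round tag on the lid means passed, a long bar tag means rejected. Pull the drawer of the white bench unit open, lay every rejected case flat in it, lid up, and push the drawer fully shut again; set every passed case, lid up and with its long side across the lane, on the high end of the roller feeder so that it rolls down, until all of them stand queued without gaps against the stop. Do not disturb the mug, the timer or the bottle.

Things in the scene. Friction and masses are not known exactly. Their poses are not given: they have to be found in the camera images.
- pass_a: hinged plastic cell case with a flat lid, 57 mm (its x) by 85 mm (its y) by 32 mm tall, about 0.14 kg, origin at the centre of its underside, z up; on the lid a round white tag, 30 mm across and 3 mm thick: passed. May be absent.
- pass_b: hinged plastic cell case with a flat lid, 57 mm (its x) by 85 mm (its y) by 32 mm tall, about 0.14 kg, origin at the centre of its underside, z up; on the lid a round white tag, 30 mm across and 3 mm thick: passed. May be absent.
- pass_c: hinged plastic cell case with a flat lid, 57 mm (its x) by 85 mm (its y) by 32 mm tall, about 0.14 kg, origin at the centre of its underside, z up; on the lid a round white tag, 30 mm across and 3 mm thick: passed. May be absent.
- pass_d: hinged plastic cell case with a flat lid, 57 mm (its x) by 85 mm (its y) by 32 mm tall, about 0.14 kg, origin at the centre of its underside, z up; on the lid a round white tag, 30 mm across and 3 mm thick: passed. May be absent.
- hold_a: hinged plastic cell case with a flat lid, 57 mm (its x) by 85 mm (its y) by 32 mm tall, about 0.14 kg, origin at the centre of its underside, z up; on the lid a long white bar tag, 62 x 14 mm and 3 mm thick, lying along the case's y: rejected. May be absent.
- hold_b: hinged plastic cell case with a flat lid, 57 mm (its x) by 85 mm (its y) by 32 mm tall, about 0.14 kg, origin at the centre of its underside, z up; on the lid a long white bar tag, 62 x 14 mm and 3 mm thick, lying along the case's y: rejected. May be absent.
- feeder: fixed gravity roller feeder: one lane, 94 mm wide between aluminium side rails, 345 mm long, 138 mm wide over its feet; 16 free-turning rollers 20 mm apart slope up at 8 degrees; the rails stand 13 mm above the rollers. Origin on the worktop under its middle; y points uphill along the lane, x across it. Takes four cases, each 57 mm of the lane.
- feeder_stop (a point): point on the roller plane at mid-face of the end stop (30 mm high) at the low end, 34 mm above the worktop; y points uphill along the rollers, x across, z square to them. The first case rests with its centre 28 mm uphill of it, each next one 57 mm farther. A case rolls at about 0.2 m/s.
- feeder_load (a point): point on the roller plane in mid-lane near the high end, 265 mm uphill of feeder_stop, same axes: a case set down here, even as the fourth, is clear of those below. The high end is open; the last roller is 47 mm beyond this point.
- unit: fixed white bench drawer unit, 170 mm deep (its x), 250 mm wide (its y), 88 mm tall, with one drawer in its front, which faces its -x; origin at the centre of its underside.
- drawer (a joint): slide of the drawer in m: 0 shut, 0.118 fully open (the drawer travels along the unit's -x); about 1 N of friction, stays where it is left, no catch
- drawer_handle (a point): middle of the drawer's bar handle, a level bar 110 mm long along the unit's y and 11 mm thick, 35 mm in front of the drawer's face and 64 mm above the worktop; moves with the drawer. It can be taken from above, one finger behind it, to pull or push.
- drawer_mid (a point): point on the drawer's floor (16 mm above the worktop), midway across, 57 mm behind its front wall; moves with it; x points to the back, y across. Inside 224 mm wide, walls 40 mm high (front 70 mm). Fully open, the floor shows from 57 mm before to 57 mm behind this point. Two cases fit side by side, long sides along x, 50 mm either side of this point.
- mug: white china mug, 82 mm across and 91 mm tall, handle at one side; origin under its middle. A bystander.
- timer: white digital bench timer, 38 x 62 x 58 mm; origin under its middle. A bystander.
- bottle: tall reagent bottle, 66 mm across and 167 mm tall; origin under its middle. A bystander.
Things that resemble listed ones, but are neither listed nor needed, are in the scene too. Leave any turquoise look-alike of the pass_d alone.

How it is judged:
By the outcome, as a careful person would: the job done as asked, in the order asked, and still so for the second after the job is handed in, with the robot touching nothing.
Of pass_a, pass_b, pass_c, pass_d only 3 to 4 are there at a start; the rules pass over those that are not, and their reading is None.
Of hold_a, hold_b only 1 to 2 are there at a start; the rules pass over those that are not, and their reading is None.
At some moment in a run one of pass_a, pass_b, pass_c, pass_d, hold_a, hold_b may be knocked a few centimetres aside while the robot is not near it.
It also fails if it takes over 208 s, if anything falls off the work surface, if the arm or the gripper's body presses on something with over 40 N, if the wrist force passes 120 N, or if a joint passes its speed limit or range.

## Working session

There is one attempt and no reset: what is moved stays moved. The work goes in short steps, Python scripts to look and compute and a tool call to move; the robot and the scene stay as the last step left them, time stands still between calls to the robot, and variables do not carry over. Pictures are saved under pics/ and viewed, at most 14 in all, crops included, and the job is handed in when it is done.

Besides the shell and the picture viewer there is one more tool, called after "Emit:" as name([rows], argument=value, ...), one row to a line, values as JSON. jog_arm: Moves the arm, as the interface text tells. Its arguments: {"type":"object","properties":{"deltas":{"type":"array","items":{"type":"array","items":{"type":"number","minimum":-1,"maximum":1}}},"claw":{"type":"number"},"grip_force":{"type":"number"}},"required":["deltas"]}

```bash
mkdir -p pics; ls
cat > h.py <<'E'
import numpy as np, cv2
from station import manip, snapshot, ticket
def snap(n,save=None):
    s=snapshot(n)
    s['R']=cv2.Rodrigues(np.array(s['rvec'],float))[0]; s['t']=np.array(s['tvec'],float).ravel()
    if save: cv2.imwrite(f'pics/{save}.png',cv2.cvtColor(s['frame'],cv2.COLOR_RGB2BGR))
    return s
def ray(s,u,v,z):
    d=s['R'].T@np.array([(u-s['cx'])/s['fx'],(v-s['cy'])/s['fy'],1.]); c=-s['R'].T@s['t']
    return c+d*(z-c[2])/d[2]
def proj(s,p):
    q=s['R']@np.array(p,float)+s['t']; return np.array([s['fx']*q[0]/q[2]+s['cx'],s['fy']*q[1]/q[2]+s['cy']])
E
python3 - <<'E'
from h import *
for n in('top','side'):
    s=snap(n,n+'0'); print(n,-s['R'].T@s['t'],s['R'][2],s['fx'])
print(manip.observe())
E
```

```text
pics
top [ 0.31741137 -0.05406383  1.4723359 ] [ 0.16142221 -0.00466657 -0.98687441] 483.3266011684057
side [ 0.42162699 -1.12301119  0.95266176] [ 0.09416802  0.75957479 -0.64356704] 386.5791900095524
{'time_s': 0.1, 'joint_pos': array([-1.25249902e+00,  4.94121346e-01,  1.34606542e+00,  1.91270628e-06,
        1.30249536e+00, -9.54967812e-02]), 'qd': array([ 0.00035667, -0.0017685 , -0.0021847 , -0.00094847,  0.00010367,
        0.00031608]), 'tau': array([ 8.26801133e-04, -8.80242133e+01, -3.82542479e+01,  7.06832972e-02,
        4.82569321e-02, -8.33432352e-06]), 'position': array([ 0.25120246, -0.57192494,  0.21339898]), 'ee_rot': array([-3.07353239e+00, -6.45135645e-01,  1.87305443e-04]), 'contact_force': array([ 1.09854948, -0.81180898, -0.30838336]), 'ft_torque': array([0.01053686, 0.00168691, 0.03005053]), 'grasp_force': 0.0, 'opening': 0.09102564571012518}
```

View pics/top0.png

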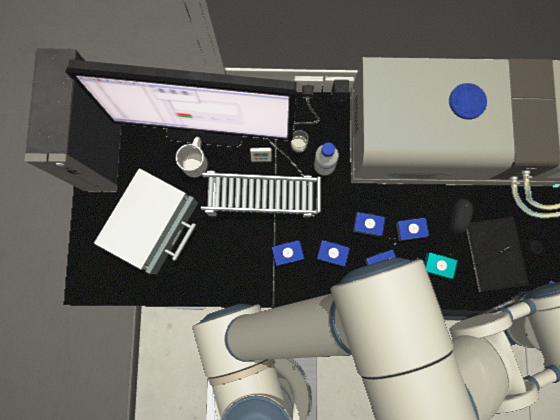

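View pics/side0.png

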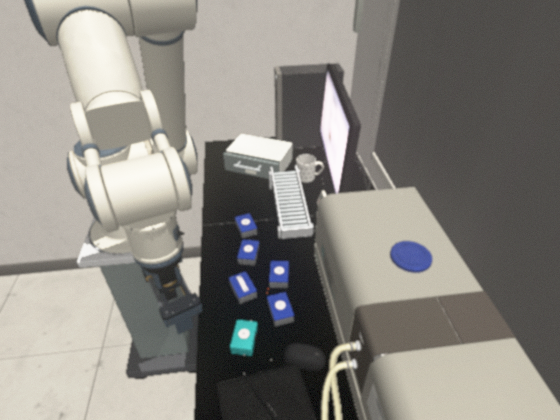

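The top view shows four blue cases with round tags at about (288,252), (333,253), (369,223) and (412,228). A fifth blue case, half hidden at (380,260), carries a bar tag in the side view at (243,287). The turquoise look-alike is at (441,265), the drawer unit at (148,220) with its handle at (180,240), and the feeder spans x 205–320 at y≈195. Next I'll measure these and zoom in on the feeder.

```bash
cat >> h.py <<'E'
def cases(s,zt=0.032,amin=120):
    hsv=cv2.cvtColor(s['frame'],cv2.COLOR_RGB2HSV)
    m=cv2.inRange(hsv,(108,120,50),(128,255,255))
    cs,_=cv2.findContours(m,cv2.RETR_EXTERNAL,cv2.CHAIN_APPROX_NONE); out=[]
    for c in cs:
        if cv2.contourArea(c)<amin: continue
        k=np.zeros_like(m); cv2.drawContours(k,[cv2.convexHull(c)],-1,255,-1)
        w=((s['frame'].min(2)>130)&(k>0)).astype(np.uint8)
        P=np.array([ray(s,*p[0],zt)[:2] for p in c],np.float32)
        r=cv2.minAreaRect(P*1000)
        b=cv2.boxPoints(r); e=b[1]-b[0]; f=b[2]-b[1]; l=e if np.hypot(*e)>np.hypot(*f) else f
        a=np.degrees(np.arctan2(l[1],l[0]))%180
        ys,xs=np.nonzero(w); t=ray(s,xs.mean(),ys.mean(),zt+.003)[:2] if len(xs) else None
        ta=None
        if len(xs)>8:
            Q=np.array([ray(s,x,y,zt+.003)[:2] for x,y in zip(xs,ys)],np.float32)*1000
            ta=[round(v) for v in cv2.minAreaRect(Q)[1]]
        out.append(dict(px=c.mean((0,1)).round(),ctr=np.round(r[0]).tolist(),size=np.round(r[1]).tolist(),long=round(float(a),1),tag=None if t is None else np.round(t*1000).tolist(),tsz=ta))
    return out
E
python3 - <<'E'
from h import *
for n in('top','side'):
    s=snap(n); print(n)
    for c in cases(s): print(c)
    f=cv2.cvtColor(s['frame'],cv2.COLOR_RGB2BGR)
    if n=='top': A=cv2.resize(f[150:290,85:335],None,fx=3.2,fy=3.2,interpolation=2)[:440,:800]
    else: B=cv2.resize(f[120:250,205:365],None,fx=4,fy=4,interpolation=2)
cv2.imwrite('pics/zt.png',A);cv2.imwrite('pics/zs.png',B)
E
```

```text
top
{'px': array([381., 257.]), 'ctr': [413.0, -348.0], 'size': [27.0, 88.0], 'long': 106.8, 'tag': [410.0, -375.0], 'tsz': None}
{'px': array([333., 253.]), 'ctr': [422.0, -206.0], 'size': [89.0, 61.0], 'long': 75.5, 'tag': [422.0, -207.0], 'tsz': [27, 30]}
{'px': array([287., 252.]), 'ctr': [421.0, -70.0], 'size': [61.0, 90.0], 'long': 104.7, 'tag': [421.0, -71.0], 'tsz': [27, 27]}
{'px': array([413., 228.]), 'ctr': [499.0, -448.0], 'size': [60.0, 88.0], 'long': 98.9, 'tag': [498.0, -447.0], 'tsz': [27, 28]}
{'px': array([370., 223.]), 'ctr': [513.0, -316.0], 'size': [88.0, 59.0], 'long': 79.5, 'tag': [512.0, -316.0], 'tsz': [27, 27]}
{'px': array([328., 149.]), 'ctr': [741.0, -192.0], 'size': [37.0, 46.0], 'long': 166.3, 'tag': None, 'tsz': None}
{'px': array([468., 101.]), 'ctr': [904.0, -632.0], 'size': [113.0, 117.0], 'long': 141.5, 'tag': None, 'tsz': None}
side
{'px': array([280., 305.]), 'ctr': [502.0, -445.0], 'size': [63.0, 90.0], 'long': 98.8, 'tag': [503.0, -446.0], 'tsz': [31, 29]}
{'px': array([242., 284.]), 'ctr': [399.0, -351.0], 'size': [61.0, 91.0], 'long': 110.6, 'tag': [399.0, -353.0], 'tsz': [19, 66]}
{'px': array([278., 271.]), 'ctr': [514.0, -313.0], 'size': [88.0, 62.0], 'long': 81.8, 'tag': [516.0, -315.0], 'tsz': [33, 32]}
{'px': array([411., 256.]), 'ctr': [951.0, -310.0], 'size': [121.0, 123.0], 'long': 172.3, 'tag': None, 'tsz': None}
{'px': array([248., 249.]), 'ctr': [425.0, -206.0], 'size': [90.0, 60.0], 'long': 75.1, 'tag': [426.0, -206.0], 'tsz': [32, 35]}
{'px': array([246., 222.]), 'ctr': [426.0, -69.0], 'size': [58.0, 91.0], 'long': 105.0, 'tag': [425.0, -69.0], 'tsz': [33, 33]}
```

View pics/zt.png

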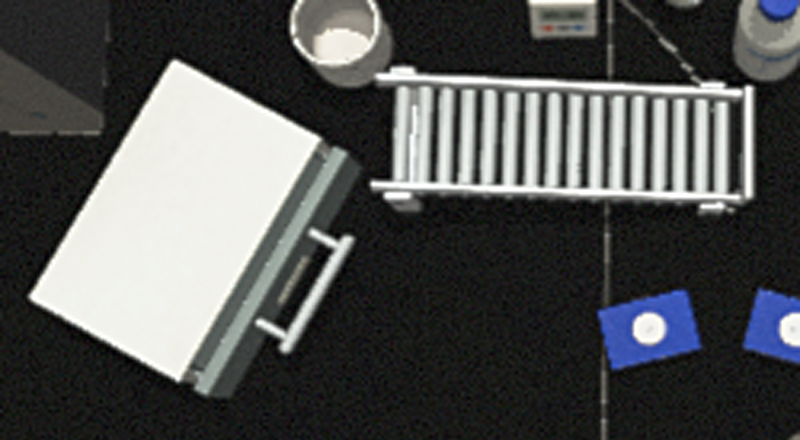

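View pics/zs.png

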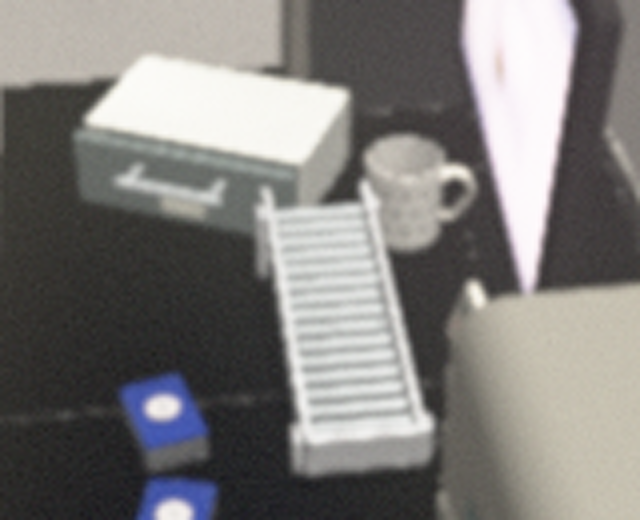

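The stop plate is on the right (low, -y) end of the feeder, with its ends in the zoom at (748,90) and (748,197). The high, open end is on the left at (373,77)/(372,184), next to the mug. The drawer handle bar runs from (350,238) to (287,350).

Run:
```python
from h import *
s=snap('top')
g=lambda x,y,z:ray(s,85+(x+.5)/3.2-.5,150+(y+.5)/3.2-.5,z)
S=[g(748,90,.063),g(748,197,.063)];H=[g(375,77,.093),g(372,184,.093)]
print('stop',*S,np.linalg.norm(S[0]-S[1])); print('high',*H)
d=(H[0]+H[1]-S[0]-S[1])[:2]/2; L=np.linalg.norm(d); u=d/L; print('len',L,'updir deg',np.degrees(np.arctan2(u[1],u[0])))
c=(S[0]+S[1])[:2]/2
print('stop ctr',c,'load',c+u*(.265*np.cos(np.radians(8))), .034+.265*np.sin(np.radians(8)))
h=[g(350,238,.069),g(287,350,.069)];print('handle',h,np.linalg.norm(h[0]-h[1]),(h[0]+h[1])/2)
q=[g(*p,.088) for p in((175,60),(325,138),(183,383),(30,297))]
for a,b in zip(q,q[1:]+q[:1]): e=b-a; print(a[:2].round(3),np.linalg.norm(e).round(3),np.degrees(np.arctan2(e[1],e[0])).round(1))
m=[g(335,22,.091)];print('mug rim',m)
# side checks
t=snap('side');k=lambda x,y,z:ray(t,205+(x+.5)/4-.5,120+(y+.5)/4-.5,z)
print('side handle',k(122,178,.069),k(217,193,.069)); print('side stop top',k(297,435,.063),k(425,425,.063)); print('side rails hi',k(265,192,.093),k(367,185,.093))
from scipy.spatial.transform import Rotation as Ro
print(Ro.from_rotvec(manip.observe()['ee_rot']).as_matrix().round(3))
```

```text
stop [ 0.64250958 -0.16016472  0.063     ] [ 0.54138105 -0.1603272   0.063     ] 0.10112866035164157
high [0.6428309  0.18293849 0.093     ] [0.54376453 0.18163277 0.093     ]
len 0.34253425441657465 updir deg 89.77378265997449
stop ctr [ 0.59194531 -0.16024596] load [0.59298141 0.10217304] 0.07088087175441735
handle [array([0.4974411 , 0.20376377, 0.069     ]), array([0.39481357, 0.2561578 , 0.069     ])] 0.11522823539552386 [0.44612734 0.22996078 0.069     ]
[0.657 0.368] 0.158 -116.7
[0.586 0.227] 0.251 152.6
[0.363 0.343] 0.16 62.2
[0.438 0.484] 0.248 -27.9
mug rim [array([0.69462468, 0.22213278, 0.091     ])]
side handle [0.40468648 0.25980824 0.069     ] [0.50075001 0.21798401 0.069     ]
side stop top [ 0.5368864  -0.15381461  0.063     ] [ 0.64745512 -0.15594108  0.063     ]
side rails hi [0.54652064 0.17677692 0.093     ] [0.64995106 0.17537719 0.093     ]
[[ 0.916  0.402 -0.   ]
 [ 0.402 -0.916  0.   ]
 [ 0.    -0.    -1.   ]]
```

Emit:
jog_arm([
  [0.267, 0.427, 0.093, 0.7],
  [0.267, 0.427, 0.093, 0.7],
  [0.267, 0.427, 0.093, 0.7],
  [0.267, 0.427, 0.093, 0.7],
  [0.267, 0.427, 0.093, 0.7],
  [0.267, 0.427, 0.093, 0.7],
  [0.267, 0.427, 0.093, 0.7],
  [0.267, 0.427, 0.093, 0.7],
  [0.267, 0.427, 0.093, 0.7],
  [0.267, 0.427, 0.093, 0.7],
], claw=-0.2, grip_force=20)

```text
time_s: 1.13
position: [0.454, -0.2478, 0.285]
ee_rot: [2.273, 2.167, 0.003]
contact_force: [1.1, -1.0, 0.1]
opening: 0.0364
grasp_force: 0.0
```

Emit:
jog_arm([
  [0, 0.4, 0, 0.731],
  [0, 0.4, 0, 0.731],
  [0, 0.4, 0, 0.731],
  [0, 0.4, 0, 0.731],
  [0, 0.4, 0, 0.731],
  [0, 0.4, 0, 0.731],
  [0, 0.4, 0, 0.731],
  [0, 0.4, 0, 0.731],
  [0, 0.4, 0, 0.731],
  [0, 0.4, 0, 0.731],
])

```text
time_s: 1.97
position: [0.4514, 0.0488, 0.2837]
ee_rot: [0.734, 3.055, -0.0]
contact_force: [-0.9, -1.1, 0.5]
opening: 0.0364
grasp_force: 0.0
```

Emit:
jog_arm([
  [-0.003, 0.248, 0, 0],
  [-0.003, 0.248, 0, 0],
  [-0.003, 0.248, 0, 0],
  [-0.003, 0.248, 0, 0],
  [-0.003, 0.248, 0, 0],
  [-0.003, 0.248, -0.217, 0],
  [-0.003, 0.248, -0.217, 0],
  [-0.003, 0.248, -0.217, 0],
  [-0.003, 0.248, -0.217, 0],
  [-0.003, 0.248, -0.217, 0],
], claw=-0.45)

```text
time_s: 2.8
position: [0.4461, 0.232, 0.1154]
ee_rot: [-0.752, -3.042, 0.009]
contact_force: [-1.0, -1.6, -1.9]
opening: 0.0253
grasp_force: 0.0
```

Run:
```python
from h import *
o=manip.observe();print(o['position'],o['opening'],o['joint_pos'])
s=snap('side');t=snap('top')
for n,k,(x,y,w,h) in(('a',s,(210,110,100,90)),('b',t,(120,180,110,90))):
    for pt in([.449,.234,.064],):
        print(n,(proj(k,pt)-[x,y])*4)
    cv2.imwrite(f'pics/h{n}.png',cv2.cvtColor(cv2.resize(k['frame'][y:y+h,x:x+w],None,fx=4,fy=4,interpolation=2),4))
a=cv2.imread('pics/ha.png');b=cv2.imread('pics/hb.png');cv2.imwrite('pics/hab.png',np.hstack([a,b])[:, :800])
```

```text
[0.44612391 0.2320443  0.11538658] 0.025331529053534526 [ 3.60878529e-01  4.58573289e-01  1.75045948e+00 -9.49442455e-05
  9.42061510e-01 -7.25479354e-01]
a [144.67269304 230.85233409]
b [252.98420575 242.34685426]
```

View pics/hab.png

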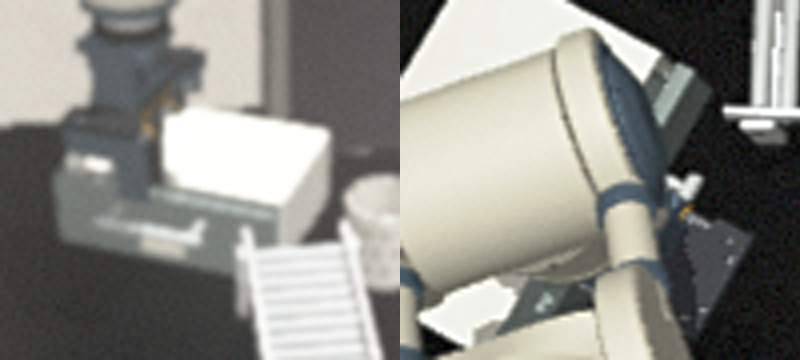

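In the side crop, the fingers stand above the handle. The bar's middle is at about (148,228) and I predicted (145,231), so the estimate holds and I'm going down.

Emit:
jog_arm([
  [0.002, 0.002, -0.02, 0],
  [0.002, 0.002, -0.04, 0],
  [0.002, 0.002, -0.055, 0],
  [0.002, 0.002, -0.07, 0],
  [0.002, 0.002, -0.08, 0],
  [0.002, 0.002, -0.09, 0],
  [0.002, 0.002, -0.09, 0],
  [0.002, 0.002, -0.09, 0],
  [0.002, 0.002, -0.09, 0],
  [0.002, 0.002, -0.09, 0],
])

```text
time_s: 3.73
position: [0.4512, 0.2357, 0.0541]
ee_rot: [0.747, 3.051, 0.001]
contact_force: [-0.7, -1.2, -0.1]
opening: 0.0253
grasp_force: 0.0
```

Emit:
jog_arm([
  [0, 0, -0.009, 0],
  [0, 0, -0.009, 0],
  [0, 0, -0.009, 0],
  [0, 0, -0.009, 0],
  [0, 0, -0.009, 0],
  [0, 0, -0.009, 0],
  [0, 0, -0.009, 0],
  [0, 0, -0.009, 0],
  [0, 0, -0.009, 0],
  [0, 0, -0.009, 0],
])

```text
time_s: 4.57
position: [0.4508, 0.2355, 0.0467]
ee_rot: [0.747, 3.051, 0.0]
contact_force: [-0.8, -1.0, -0.4]
opening: 0.0251
grasp_force: 0.0
```

Emit:
jog_arm([
  [0, 0, 0, 0],
  [0, 0, 0, 0],
  [0, 0, 0, 0],
  [0, 0, 0, 0],
  [0, 0, 0, 0],
  [0, 0, 0, 0],
  [0, 0, 0, 0],
  [0, 0, 0, 0],
  [0, 0, 0, 0],
  [0, 0, 0, 0],
], claw=-1, grip_force=10)

```text
time_s: 5.4
position: [0.4508, 0.2355, 0.0467]
ee_rot: [-0.747, -3.051, 0.0]
contact_force: [-0.9, -0.4, 0.8]
opening: 0.0104
grasp_force: 10.0
```

Emit:
jog_arm([
  [-0.007, -0.014, 0, 0],
  [-0.014, -0.028, 0, 0],
  [-0.022, -0.042, 0, 0],
  [-0.029, -0.056, 0, 0],
  [-0.036, -0.07, 0, 0],
  [-0.043, -0.084, 0, 0],
  [-0.051, -0.098, 0, 0],
  [-0.058, -0.112, 0, 0],
  [-0.065, -0.126, 0, 0],
  [-0.072, -0.139, 0, 0],
])

```text
time_s: 6.23
position: [0.3967, 0.131, 0.0467]
ee_rot: [0.748, 3.051, 0.002]
contact_force: [1.8, 22.1, -7.1]
opening: 0.0341
grasp_force: 10.0
```

Emit:
jog_arm([
  [0, 0, 0, 0],
  [0, 0, 0, 0],
  [0, 0, 0, 0],
  [0, 0, 0, 0],
  [0, 0, 0, 0],
  [0, 0, 0, 0],
  [0, 0, 0, 0],
  [0, 0, 0, 0],
  [0, 0, 0, 0],
  [0, 0, 0, 0],
], claw=-0.5)

```text
time_s: 7.07
position: [0.3972, 0.1318, 0.0467]
ee_rot: [0.748, 3.05, 0.003]
contact_force: [-1.3, 23.5, -5.7]
opening: 0.0323
grasp_force: 10.0
```

Run:
```python
from h import *
o=manip.observe();print(o['position'],o['opening'],o['contact_force'])
s=snap('side');t=snap('top')
for n,k,(x,y,w,h) in(('a',s,(210,120,100,140)),('b',t,(120,150,100,140))):
    cv2.imwrite(f'pics/h{n}.png',cv2.cvtColor(cv2.resize(k['frame'][y:y+h,x:x+w],None,fx=4,fy=4,interpolation=2),4))
a=cv2.imread('pics/ha.png');b=cv2.imread('pics/hb.png');cv2.imwrite('pics/hab2.png',np.hstack([a,b])[:, :800])
```

```text
[0.39721909 0.13184344 0.04672443] 0.032288633524750615 [-1.32336628 23.48932829 -5.74551107]
```

View pics/hab2.png

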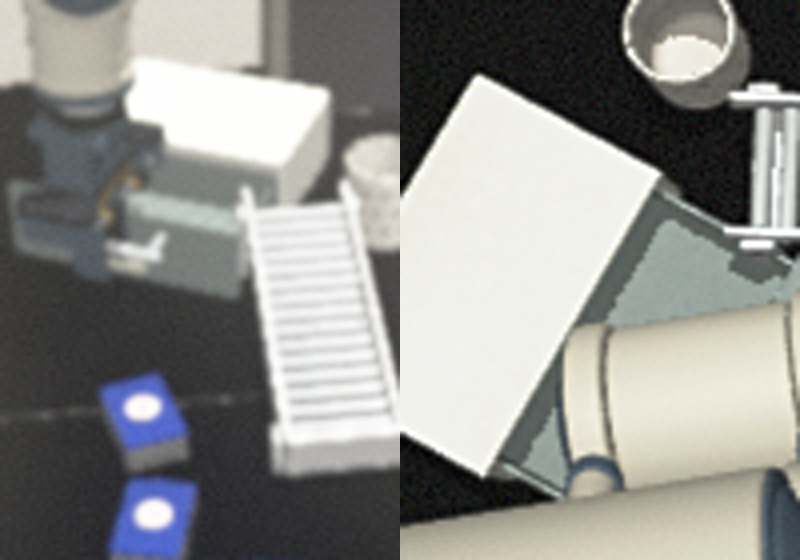

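The drawer is open about 105 mm, and its right front corner is up against the feeder's foot, at (770,255) in the top crop. That leaves enough room for an 85 mm case. I'll back off, release the handle and go for the rejected case.

Emit:
jog_arm([
  [0.002, 0.004, 0, 0],
  [0.004, 0.008, 0, 0],
  [0.007, 0.013, 0, 0],
  [0.007, 0.013, 0, 0],
  [0.007, 0.013, 0, 0],
  [0.007, 0.013, 0, 0],
  [0.007, 0.013, 0, 0],
  [0.007, 0.013, 0, 0],
  [0.007, 0.013, 0, 0],
  [0.007, 0.013, 0, 0],
], claw=-0.45)

```text
time_s: 8.0
position: [0.402, 0.1409, 0.0467]
ee_rot: [-0.747, -3.051, 0.0]
contact_force: [-0.1, -0.0, 0.3]
opening: 0.0251
grasp_force: 0.0
```

Emit:
jog_arm([
  [0, 0, 0.05, 0],
  [0, 0, 0.1, 0],
  [0, 0, 0.15, 0],
  [0, 0, 0.2, 0],
  [0, 0, 0.25, 0],
  [0, -0.05, 0.28, -0.08],
  [0, -0.1, 0.28, -0.16],
  [0, -0.15, 0.28, -0.24],
  [0, -0.2, 0.28, -0.3],
  [0, -0.2, 0.28, -0.3],
], claw=1)

```text
time_s: 8.83
position: [0.4021, -0.0142, 0.2569]
ee_rot: [1.453, 2.784, -0.002]
contact_force: [0.8, 1.1, -0.1]
opening: 0.0888
grasp_force: 0.0
```

Emit:
jog_arm([
  [0, -0.456, 0, -0.189],
  [0, -0.456, 0, -0.189],
  [0, -0.456, 0, -0.189],
  [0, -0.456, 0, -0.189],
  [0, -0.456, 0, -0.189],
  [0, -0.456, 0, -0.189],
  [0, -0.456, 0, -0.189],
  [0, -0.456, 0, -0.189],
  [0, -0.456, 0, -0.189],
  [0, -0.456, 0, -0.189],
])

```text
time_s: 9.67
position: [0.4017, -0.3537, 0.2561]
ee_rot: [-1.839, -2.547, 0.0]
contact_force: [-0.2, 0.7, -0.4]
opening: 0.091
grasp_force: 0.0
```

```bash
cat > loc.py <<'E'
from h import *
from scipy.spatial.transform import Rotation as Ro
o=manip.observe();R=Ro.from_rotvec(o['ee_rot']).as_matrix();print(o['time_s'],o['position'].round(4),'toolx',np.degrees(np.arctan2(R[1,0],R[0,0])).round(1),round(o['opening'],4))
for n in('top','side'):
    s=snap(n,'l'+n)
    for c in cases(s):
        if c['ctr'][0]<720: print(n,*[c[k] for k in('px','ctr','size','long','tag','tsz')])
E
python3 loc.py
```

```text
9.6667 [ 0.4017 -0.3537  0.2561] toolx 108.3 0.091
top [333. 253.] [422.0, -206.0] [89.0, 60.0] 74.8 [422.0, -207.0] [27, 30]
top [287. 252.] [421.0, -70.0] [61.0, 90.0] 104.7 [421.0, -71.0] [27, 27]
top [370. 223.] [512.0, -317.0] [88.0, 59.0] 80.6 [512.0, -316.0] [24, 30]
side [280. 305.] [503.0, -445.0] [61.0, 90.0] 99.1 [502.0, -447.0] [34, 33]
side [243. 285.] [400.0, -351.0] [59.0, 88.0] 108.6 [400.0, -358.0] [20, 64]
side [279. 271.] [516.0, -314.0] [90.0, 62.0] 79.0 [516.0, -316.0] [33, 32]
side [248. 249.] [425.0, -205.0] [89.0, 59.0] 74.7 [426.0, -206.0] [35, 34]
side [245. 222.] [425.0, -70.0] [56.0, 88.0] 104.8 [426.0, -70.0] [38, 33]
```

Emit:
jog_arm([
  [-0.004, 0.003, -0.04, 0],
  [-0.004, 0.003, -0.08, 0],
  [-0.004, 0.003, -0.12, 0],
  [-0.004, 0.003, -0.16, 0],
  [-0.004, 0.003, -0.2, 0],
  [-0.004, 0.003, -0.24, 0],
  [-0.004, 0.003, -0.28, 0],
  [-0.004, 0.003, -0.31, 0],
  [-0.004, 0.003, -0.332, 0],
  [-0.004, 0.003, -0.332, 0],
])

```text
time_s: 10.6
position: [0.3981, -0.3459, 0.0054]
ee_rot: [-1.831, -2.547, -0.002]
contact_force: [-0.8, 1.3, -0.3]
opening: 0.0908
grasp_force: 0.0
```

Emit:
jog_arm([
  [0, 0, 0, 0],
  [0, 0, 0, 0],
  [0, 0, 0, 0],
  [0, 0, 0, 0],
  [0, 0, 0, 0],
  [0, 0, 0, 0],
  [0, 0, 0, 0],
  [0, 0, 0, 0],
  [0, 0, 0, 0],
  [0, 0, 0, 0],
], claw=-1, grip_force=20)

```text
time_s: 11.43
position: [0.3993, -0.349, 0.0083]
ee_rot: [1.835, 2.549, -0.0]
contact_force: [-0.2, 1.9, 10.2]
opening: 0.0568
grasp_force: 20.0
```

Emit:
jog_arm([
  [0, 0, 0.03, 0],
  [0, 0, 0.06, 0],
  [0, 0, 0.1, 0],
  [0, 0, 0.14, 0],
  [0, 0, 0.18, 0],
  [0, 0, 0.22, 0],
  [0, 0, 0.26, 0],
  [0, 0, 0.3, 0],
  [0, 0, 0.333, 0],
  [0, 0, 0.333, 0],
])

```text
time_s: 12.27
position: [0.4004, -0.3502, 0.2624]
ee_rot: [1.832, 2.544, -0.002]
contact_force: [0.0, -0.9, -0.7]
opening: 0.0566
grasp_force: 20.0
```

Run:
```python
from h import *
o=manip.observe();print(o['position'],o['opening'],o['contact_force'])
s=snap('top')
cv2.imwrite('pics/dr.png',cv2.cvtColor(cv2.resize(s['frame'][150:300,100:240],None,fx=4,fy=4,interpolation=2),4))
```

```text
[ 0.40035662 -0.35019939  0.26237635] 0.05664816469017926 [ 0.01302666 -0.91744056 -0.69381127]
```

View pics/dr.png

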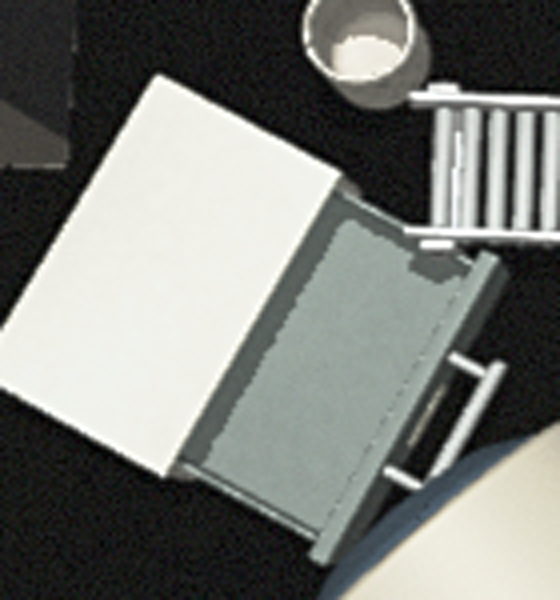

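The drawer is open and empty. Its front wall's inner edge runs (478,255)–(312,555), the unit's front edge (340,178)–(170,475), and the side walls are at (405,225) and (250,505).

Run:
```python
from h import *
s=snap('top')
g=lambda x,y,z:ray(s,100+(x+.5)/4-.5,150+(y+.5)/4-.5,z)[:2]
a,b=g(478,255,.086),g(312,555,.086); c,d=g(340,178,.088),g(170,475,.088)
u=np.array([np.cos(np.radians(62.4)),np.sin(np.radians(62.4))]); 
print(a,b,np.linalg.norm(a-b)); e=a-b;print('ang',np.degrees(np.arctan2(e[1],e[0])))
m=(a+b)/2;n=(c+d)/2;print('front mid',m,'unit mid',n,'exposed',(n-m)@u,'lateral',(n-m)@[-u[1],u[0]])
print('handle',(g(500,365,.069)+g(437,475,.069))/2)
print('place',m+u*.052, m+u*.057)
```

```text
[0.52738385 0.12933378] [0.3114342  0.23904127] 0.24221887764687144
ang -26.931637914590105
front mid [0.41940902 0.18418753] unit mid [0.47425959 0.28669049] exposed 0.11625054794767274 lateral -0.0011195537015290119
handle [0.40932308 0.13415463]
place [0.44350042 0.23027011] [0.4458169  0.23470113]
```

Emit:
jog_arm([
  [0.027, 0.4, 0, -0.3],
  [0.027, 0.4, 0, -0.3],
  [0.027, 0.4, 0, -0.3],
  [0.027, 0.4, 0, -0.3],
  [0.027, 0.4, 0, -0.3],
  [0.027, 0.4, 0, -0.3],
  [0.027, 0.4, 0, -0.3],
  [0.027, 0.4, 0, -0.3],
  [0.027, 0.4, 0, -0.3],
  [0.027, 0.4, 0, -0.3],
])

```text
time_s: 13.2
position: [0.4185, -0.0475, 0.2563]
ee_rot: [-2.376, -2.053, 0.002]
contact_force: [0.1, -0.8, -1.6]
opening: 0.0566
grasp_force: 20.0
```

Emit:
jog_arm([
  [0.033, 0.376, 0, -0.208],
  [0.033, 0.376, 0, -0.208],
  [0.033, 0.376, 0, -0.208],
  [0.033, 0.376, 0, -0.208],
  [0.033, 0.376, 0, -0.208],
  [0.033, 0.376, 0, -0.208],
  [0.033, 0.376, 0, -0.208],
  [0.033, 0.376, 0, -0.208],
  [0.033, 0.376, 0, -0.208],
  [0.033, 0.376, 0, -0.208],
])

```text
time_s: 14.03
position: [0.4441, 0.2329, 0.2563]
ee_rot: [-2.681, -1.637, 0.003]
contact_force: [-0.7, -0.9, -1.4]
opening: 0.0569
grasp_force: 20.0
```

Emit:
jog_arm([
  [0, 0, -0.02, 0],
  [0, 0, -0.06, 0],
  [0, 0, -0.1, 0],
  [0, 0, -0.13, 0],
  [0, 0, -0.16, 0],
  [0, 0, -0.18, 0],
  [0, 0, -0.2, 0],
  [0, 0, -0.2, 0],
  [0, 0, -0.2, 0],
  [0, 0, -0.2, 0],
])

```text
time_s: 14.87
position: [0.4446, 0.2324, 0.108]
ee_rot: [2.683, 1.634, 0.001]
contact_force: [-0.0, -0.6, -0.7]
opening: 0.0567
grasp_force: 20.0
```

```bash
python3 loc.py | head -1
python3 - <<'E'
from h import *
s=snap('side')
cv2.imwrite('pics/sv.png',cv2.cvtColor(cv2.resize(s['frame'][110:230,200:330],None,fx=4.5,fy=4.5,interpolation=2),4))
E
```

```text
14.8667 [0.4446 0.2324 0.108 ] toolx 62.7 0.0567
```

View pics/sv.png

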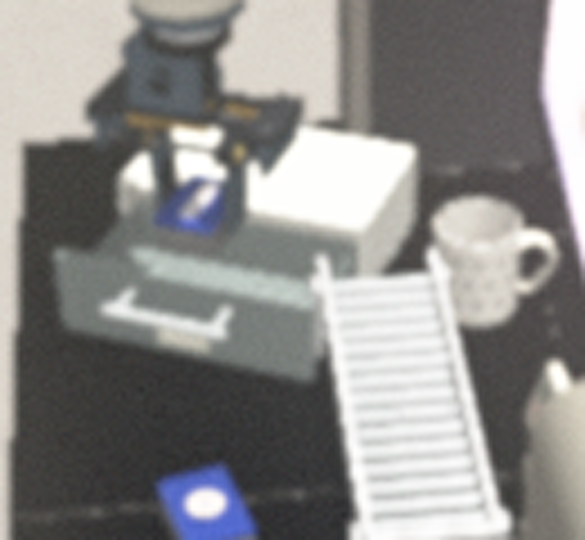

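The case hangs over the open drawer at about (195,205), with the bar tag up and its long side along the drawer depth. I'll lower and release it.

Emit:
jog_arm([
  [0, 0, -0.02, 0],
  [0, 0, -0.04, 0],
  [0, 0, -0.06, 0],
  [0, 0, -0.075, 0],
  [0, 0, -0.09, 0],
  [0, 0, -0.1, 0],
  [0, 0, -0.11, 0],
  [0, 0, -0.11, 0],
  [0, 0, -0.11, 0],
  [0, 0, -0.11, 0],
])

```text
time_s: 15.85
position: [0.4443, 0.2333, 0.0253]
ee_rot: [2.682, 1.636, 0.001]
contact_force: [0.3, 0.3, -2.3]
opening: 0.0566
grasp_force: 20.0
```

Emit:
jog_arm([
  [0, 0, 0, 0],
  [0, 0, 0, 0],
  [0, 0, 0, 0],
  [0, 0, 0, 0],
  [0, 0, 0, 0],
  [0, 0, 0, 0],
  [0, 0, 0, 0],
  [0, 0, 0, 0],
  [0, 0, 0, 0],
  [0, 0, 0, 0],
], claw=0.5)

```text
time_s: 16.68
position: [0.444, 0.2332, 0.0249]
ee_rot: [-2.682, -1.636, 0.0]
contact_force: [-1.2, -0.2, 0.4]
opening: 0.0683
grasp_force: 0.0
```

Emit:
jog_arm([
  [0, 0, 0.03, 0],
  [0, 0, 0.06, 0],
  [0, 0, 0.1, 0],
  [0, 0, 0.15, 0],
  [0, 0, 0.2, 0.07],
  [0, 0, 0.24, 0.14],
  [0, 0, 0.25, 0.21],
  [0, 0, 0.25, 0.28],
  [0, 0, 0.25, 0.35],
  [0, 0, 0.25, 0.42],
])

```text
time_s: 17.52
position: [0.444, 0.2332, 0.2127]
ee_rot: [2.001, 2.422, 0.001]
contact_force: [-0.2, 0.5, -0.6]
opening: 0.0684
grasp_force: 0.0
```

```bash
python3 - <<'E'
from h import *
s=snap('side');t=snap('top')
for c in cases(s,.048,80): print(c)
E
python3 loc.py
```

```text
{'px': array([280., 305.]), 'ctr': [501.0, -456.0], 'size': [62.0, 89.0], 'long': 99.8, 'tag': [501.0, -458.0], 'tsz': [33, 35]}
{'px': array([278., 271.]), 'ctr': [513.0, -328.0], 'size': [86.0, 61.0], 'long': 81.8, 'tag': [515.0, -330.0], 'tsz': [33, 34]}
{'px': array([411., 256.]), 'ctr': [942.0, -324.0], 'size': [118.0, 120.0], 'long': 172.3, 'tag': None, 'tsz': None}
{'px': array([248., 249.]), 'ctr': [425.0, -222.0], 'size': [87.0, 58.0], 'long': 74.9, 'tag': [426.0, -222.0], 'tsz': [36, 33]}
{'px': array([246., 222.]), 'ctr': [426.0, -87.0], 'size': [56.0, 89.0], 'long': 103.6, 'tag': [426.0, -88.0], 'tsz': [37, 33]}
17.6167 [0.4439 0.2332 0.2124] toolx 100.7 0.0687
top [333. 253.] [422.0, -206.0] [89.0, 61.0] 75.2 [422.0, -207.0] [27, 30]
top [287. 252.] [421.0, -70.0] [61.0, 89.0] 104.8 [421.0, -71.0] [27, 27]
top [189. 244.] [442.0, 233.0] [83.0, 57.0] 62.3 [440.0, 227.0] [56, 15]
top [413. 228.] [498.0, -448.0] [61.0, 88.0] 98.9 [498.0, -447.0] [27, 28]
top [369. 223.] [512.0, -316.0] [88.0, 58.0] 79.9 [512.0, -316.0] [29, 28]
side [280. 305.] [503.0, -445.0] [63.0, 90.0] 99.8 [502.0, -447.0] [33, 35]
side [279. 271.] [514.0, -313.0] [88.0, 62.0] 81.8 [516.0, -316.0] [33, 35]
side [248. 249.] [425.0, -206.0] [88.0, 60.0] 75.7 [426.0, -206.0] [35, 34]
side [246. 222.] [426.0, -69.0] [57.0, 88.0] 103.6 [426.0, -70.0] [38, 33]
```

Emit:
jog_arm([
  [-0.02, -0.04, 0, 0.08],
  [-0.04, -0.08, 0, 0.16],
  [-0.059, -0.127, 0, 0.24],
  [-0.059, -0.127, 0, 0.32],
  [-0.059, -0.127, 0, 0.4],
  [-0.059, -0.127, 0, 0.48],
  [-0.059, -0.127, -0.03, 0.56],
  [-0.059, -0.127, -0.06, 0.581],
  [-0.059, -0.127, -0.08, 0.581],
  [-0.059, -0.127, -0.1, 0.581],
], claw=-0.45)

```text
time_s: 18.55
position: [0.3996, 0.1379, 0.1365]
ee_rot: [-0.743, -3.052, 0.0]
contact_force: [0.6, -0.0, 0.6]
opening: 0.0251
grasp_force: 0.0
```

```bash
python3 loc.py | head -1
python3 - <<'E'
from h import *
s=snap('side')
print((proj(s,[.400,.138,.064])-[200,130])*5)
cv2.imwrite('pics/sv2.png',cv2.cvtColor(cv2.resize(s['frame'][130:230,200:330],None,fx=5,fy=5,interpolation=2),4))
E
```

```text
18.55 [0.3996 0.1379 0.1365] toolx 152.7 0.0251
[176.26156357 259.93813206]
```

View pics/sv2.png

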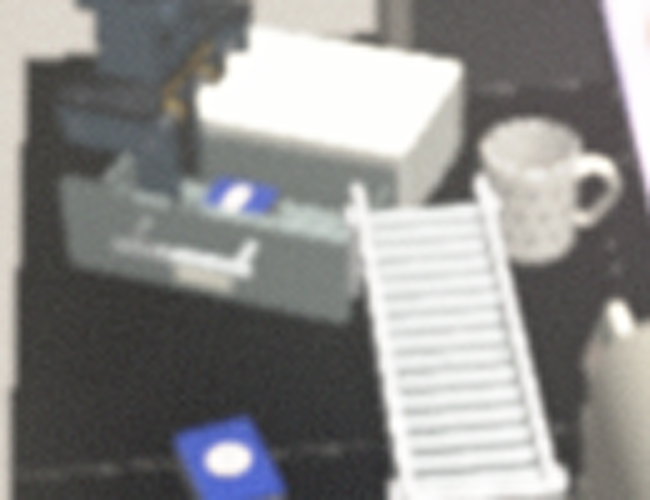

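The rejected case lies in the drawer, at (240,195). The handle bar is centred at about (183,257) against my prediction of (176,260), which is within tolerance. I'll go down, grip the bar and push.

Emit:
jog_arm([
  [0.002, 0.002, -0.02, 0],
  [0.002, 0.002, -0.04, 0],
  [0.002, 0.002, -0.055, 0],
  [0.002, 0.002, -0.07, 0],
  [0.002, 0.002, -0.08, 0],
  [0.002, 0.002, -0.09, 0],
  [0.002, 0.002, -0.1, 0],
  [0.002, 0.002, -0.11, 0],
  [0.002, 0.002, -0.118, 0],
  [0.002, 0.002, -0.118, 0],
])

```text
time_s: 19.53
position: [0.401, 0.1394, 0.048]
ee_rot: [-0.737, -3.053, 0.001]
contact_force: [-0.8, -0.6, 0.4]
opening: 0.0248
grasp_force: 0.0
```

Emit:
jog_arm([
  [0, 0, 0, 0],
  [0, 0, 0, 0],
  [0, 0, 0, 0],
  [0, 0, 0, 0],
  [0, 0, 0, 0],
  [0, 0, 0, 0],
  [0, 0, 0, 0],
  [0, 0, 0, 0],
  [0, 0, 0, 0],
  [0, 0, 0, 0],
], claw=-1, grip_force=20)

```text
time_s: 20.37
position: [0.4025, 0.1412, 0.0492]
ee_rot: [0.738, 3.052, 0.005]
contact_force: [3.1, 26.6, -14.0]
opening: 0.0104
grasp_force: 20.0
```

Emit:
jog_arm([
  [0.007, 0.013, 0, 0],
  [0.014, 0.026, 0, 0],
  [0.021, 0.04, 0, 0],
  [0.028, 0.053, 0, 0],
  [0.034, 0.066, 0, 0],
  [0.041, 0.079, 0, 0],
  [0.048, 0.092, 0, 0],
  [0.055, 0.105, 0, 0],
  [0.061, 0.117, 0, 0],
  [0.0665, 0.1285, 0, 0],
])

```text
time_s: 21.2
position: [0.4522, 0.237, 0.0491]
ee_rot: [0.736, 3.053, 0.001]
contact_force: [4.8, -4.7, 3.3]
opening: 0.0106
grasp_force: 20.0
```

Emit:
jog_arm([
  [0.002, 0.004, 0, 0],
  [0.002, 0.004, 0, 0],
  [0.002, 0.004, 0, 0],
  [0.002, 0.004, 0, 0],
  [0.002, 0.004, 0, 0],
  [0.002, 0.004, 0, 0],
  [0.002, 0.004, 0, 0],
  [0.002, 0.004, 0, 0],
  [0.002, 0.004, 0, 0],
  [0.002, 0.004, 0, 0],
])

```text
time_s: 22.03
position: [0.4531, 0.2387, 0.0491]
ee_rot: [0.737, 3.053, 0.001]
contact_force: [5.2, -1.2, 4.4]
opening: 0.0098
grasp_force: 20.0
```

Emit:
jog_arm([
  [0.001, 0.002, 0, 0],
  [0.002, 0.004, 0, 0],
  [0.002, 0.004, 0, 0],
  [0.003, 0.006, 0, 0],
  [0.003, 0.006, 0, 0],
  [0.003, 0.006, 0, 0],
  [0.003, 0.006, 0, 0],
  [0.003, 0.006, 0, 0],
  [0.003, 0.006, 0, 0],
  [0.003, 0.006, 0, 0],
])

```text
time_s: 22.87
position: [0.4554, 0.2432, 0.0491]
ee_rot: [0.737, 3.053, 0.001]
contact_force: [5.6, -1.2, 4.2]
opening: 0.0104
grasp_force: 20.0
```

Emit:
jog_arm([
  [0.001, 0.002, 0, 0],
  [0.002, 0.003, 0, 0],
  [0.002, 0.004, 0, 0],
  [0.002, 0.005, 0, 0],
  [0.003, 0.006, 0, 0],
  [0.003, 0.006, 0, 0],
  [0.003, 0.006, 0, 0],
  [0.003, 0.006, 0, 0],
  [0.003, 0.006, 0, 0],
  [0.003, 0.006, 0, 0],
])

```text
time_s: 23.7
position: [0.4569, 0.2462, 0.0491]
ee_rot: [-0.737, -3.054, 0.003]
contact_force: [3.4, -16.8, 11.4]
opening: 0.0102
grasp_force: 20.0
```

Run:
```python
from h import *
s=snap('side')
cv2.imwrite('pics/sv3.png',cv2.cvtColor(cv2.resize(s['frame'][120:200,210:310],None,fx=6,fy=6,interpolation=2),4))
```

```text
(no output)
```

View pics/sv3.png

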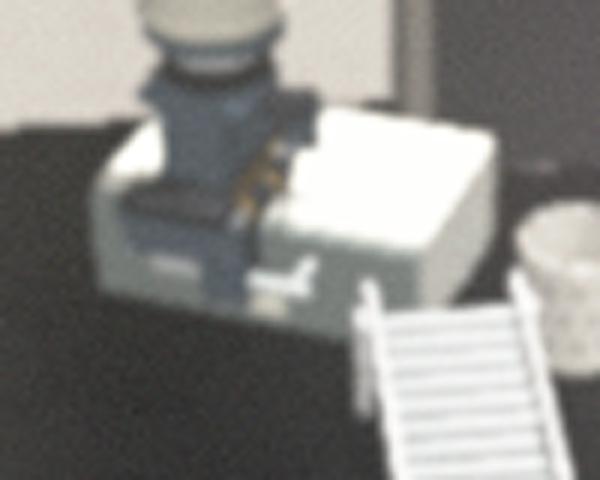

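The drawer is shut: its face sits flush with the unit and the push met 17 N. Now I'll release, lift, and go to the nearest passed case.

Emit:
jog_arm([
  [0, 0, 0, 0],
  [0, 0, 0, 0],
  [0, 0, 0, 0],
  [0, 0, 0, 0],
  [0, 0, 0, 0],
  [0, 0, 0.02, 0],
  [0, 0, 0.06, 0],
  [0, 0, 0.11, 0],
  [0, 0, 0.16, 0],
  [0, 0, 0.21, 0],
], claw=-0.5)

```text
time_s: 24.58
position: [0.4565, 0.2477, 0.2081]
ee_rot: [-0.737, -3.053, 0.001]
contact_force: [1.1, 0.1, 0.2]
opening: 0.0227
grasp_force: 0.0
```

Emit:
jog_arm([
  [-0.04, -0.42, 0.06, -0.5],
  [-0.04, -0.42, 0.06, -0.5],
  [-0.04, -0.42, 0.06, -0.5],
  [-0.04, -0.42, 0.06, -0.5],
  [-0.04, -0.42, 0.06, -0.5],
  [-0.04, -0.42, 0.06, -0.5],
  [-0.04, -0.42, 0.06, -0.5],
  [-0.04, -0.42, 0.06, -0.5],
  [-0.04, -0.42, 0.06, -0.5],
  [-0.04, -0.42, 0.06, -0.5],
], claw=1)

```text
time_s: 25.42
position: [0.427, -0.0682, 0.2515]
ee_rot: [1.853, 2.537, 0.0]
contact_force: [-0.4, 0.9, 0.4]
opening: 0.0863
grasp_force: 0.0
```

```bash
python3 loc.py
python3 - <<'E'
from h import *
s=snap('top')
cv2.imwrite('pics/dr2.png',cv2.cvtColor(cv2.resize(s['frame'][150:300,90:330],None,fx=3,fy=3,interpolation=2),4))
E
```

```text
25.4167 [ 0.427  -0.0682  0.2515] toolx 107.7 0.0863
top [338. 255.] [419.0, -219.0] [62.0, 60.0] 75.2 [421.0, -210.0] [24, 27]
top [413. 228.] [499.0, -448.0] [60.0, 88.0] 98.9 [499.0, -447.0] [27, 27]
top [369. 223.] [512.0, -317.0] [88.0, 59.0] 79.4 [512.0, -316.0] [24, 30]
side [280. 306.] [503.0, -445.0] [61.0, 90.0] 98.8 [502.0, -447.0] [34, 33]
side [279. 271.] [516.0, -314.0] [89.0, 63.0] 80.0 [516.0, -316.0] [33, 32]
side [248. 249.] [426.0, -204.0] [92.0, 59.0] 75.1 [426.0, -206.0] [35, 34]
```

View pics/dr2.png

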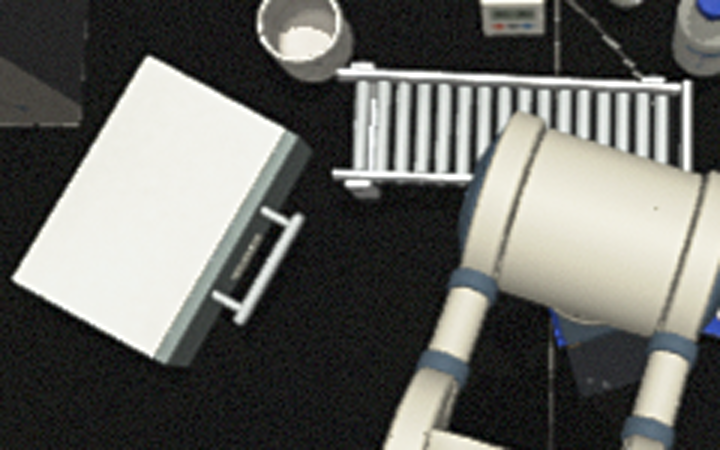

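The drawer is flush shut in the top view, with no gap along (285,135)–(160,360). Next is the first passed case.

Emit:
jog_arm([
  [-0.005, -0.003, -0.04, -0.033],
  [-0.005, -0.003, -0.08, -0.033],
  [-0.005, -0.003, -0.12, -0.033],
  [-0.005, -0.003, -0.16, -0.033],
  [-0.005, -0.003, -0.2, -0.033],
  [-0.005, -0.003, -0.24, -0.033],
  [-0.005, -0.003, -0.28, -0.033],
  [-0.005, -0.003, -0.31, -0.033],
  [-0.005, -0.003, -0.325, -0.033],
  [-0.005, -0.003, -0.325, -0.033],
])

```text
time_s: 26.4
position: [0.4223, -0.0679, 0.0055]
ee_rot: [-1.91, -2.489, 0.002]
contact_force: [-0.8, -0.1, 0.3]
opening: 0.0913
grasp_force: 0.0
```

Emit:
jog_arm([
  [0, 0, 0, 0],
  [0, 0, 0, 0],
  [0, 0, 0, 0],
  [0, 0, 0, 0],
  [0, 0, 0, 0],
  [0, 0, 0, 0],
  [0, 0, 0, 0],
  [0, 0, 0, 0],
  [0, 0, 0, 0],
  [0, 0, 0, 0],
], claw=-1)

```text
time_s: 27.23
position: [0.4238, -0.0694, 0.0082]
ee_rot: [1.914, 2.49, 0.001]
contact_force: [0.1, 1.6, 11.9]
opening: 0.0564
grasp_force: 20.0
```

Emit:
jog_arm([
  [0, 0, 0.03, 0],
  [0, 0, 0.07, 0],
  [0, 0, 0.12, 0],
  [0, 0, 0.17, 0],
  [0, 0, 0.22, 0],
  [0, 0, 0.25, 0.06],
  [0, 0, 0.27, 0.12],
  [0, 0, 0.27, 0.18],
  [0, 0, 0.27, 0.24],
  [0, 0, 0.27, 0.3],
])

```text
time_s: 28.07
position: [0.4232, -0.0694, 0.2106]
ee_rot: [1.274, 2.871, 0.0]
contact_force: [-0.1, 0.4, -1.1]
opening: 0.0567
grasp_force: 20.0
```

Emit:
jog_arm([
  [0.227, 0.23, 0, 0.533],
  [0.227, 0.23, 0, 0.533],
  [0.227, 0.23, 0, 0.533],
  [0.227, 0.23, 0, 0.533],
  [0.227, 0.23, 0, 0.533],
  [0.227, 0.23, 0, 0.533],
  [0.227, 0.23, 0, 0.533],
  [0.227, 0.23, 0, 0.533],
  [0.227, 0.23, 0, 0.533],
  [0.227, 0.23, 0, 0.533],
])

```text
time_s: 28.9
position: [0.5928, 0.1024, 0.2102]
ee_rot: [-0.01, -3.141, 0.0]
contact_force: [-0.6, -0.3, -2.3]
opening: 0.0569
grasp_force: 20.0
```

```bash
python3 loc.py
python3 - <<'E'
from h import *
s=snap('side')
x,y=250,90
cv2.imwrite('pics/ld1.png',cv2.cvtColor(cv2.resize(s['frame'][y:y+160,x:x+80],None,fx=3.7,fy=3.7,interpolation=2),4))
E
```

```text
28.9 [0.5928 0.1024 0.2102] toolx 179.6 0.0569
top [333. 253.] [423.0, -206.0] [89.0, 60.0] 75.1 [422.0, -207.0] [27, 30]
top [413. 228.] [498.0, -448.0] [61.0, 88.0] 98.9 [499.0, -447.0] [27, 28]
top [370. 223.] [513.0, -316.0] [88.0, 59.0] 79.9 [512.0, -316.0] [27, 27]
side [280. 306.] [503.0, -445.0] [62.0, 90.0] 99.8 [503.0, -447.0] [34, 33]
side [279. 271.] [514.0, -314.0] [88.0, 62.0] 81.8 [516.0, -316.0] [33, 35]
side [248. 249.] [425.0, -205.0] [90.0, 59.0] 75.1 [426.0, -206.0] [35, 34]
```

View pics/ld1.png

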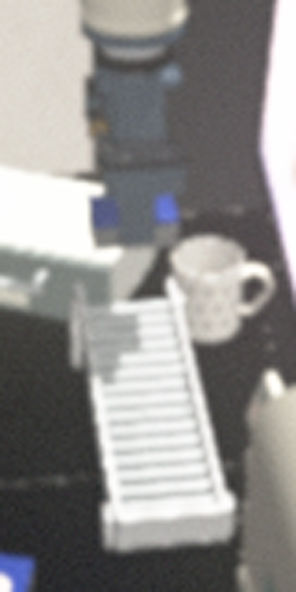

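The case hangs above the high end, its front face at about x 93–178, row 235 of the crop. The rails are at about (95,370) and (185,340). I'll measure lateral centring from intensity profiles.

Run:
```python
from h import *
s=snap('side');g=s['frame'].mean(2).round().astype(int)
def rayy(u,v,y):
    d=s['R'].T@np.array([(u-s['cx'])/s['fx'],(v-s['cy'])/s['fy'],1.]); c=-s['R'].T@s['t'];return c+d*(y-c[1])/d[1]
for v in(150,152,154,156):
    print(v,g[v,270:304]); 
print('case px exp',proj(s,[.5503,.074,.21]),proj(s,[.6353,.074,.21]))
for y in(-.05,.0,.03):
    z=.034+np.tan(np.radians(8))*(y+.158)+.013
    a,b=proj(s,[.54,y,z]),proj(s,[.647,y,z]); v=int(round((a[1]+b[1])/2)); print(y,z,a,b,v)
    u0=int(a[0])-5; print(u0,g[v,u0:u0+14]); u1=int(b[0])-8; print(u1,g[v,u1:u1+14])
    for u in (a[0],b[0]): print(ray(s,u,v,z))
```

```text
150 [254 254 254 247 183 120 105 105 109 108 110 107 105 104 103 104 104 102
 104 107 106 106 111 121 125 124 130 120  99  85  76  76  78  77]
152 [254 254 254 250 218 148 115 121 119 125 120 114 109 104 105 105 105 104
 106 104 106 114 123 131 133 134 130 123  99  83  75  78  82  81]
154 [254 254 254 254 242 182 129 123 123 122 121 117 107  99 101 105 105 107
 107 110 110 112 122 128 131 131 130 118 109 116 134 147 166 179]
156 [254 254 254 254 248 211 167 159 165 170 178 178 164 145 133 134 135 141
 144 141 144 137 128 114 109 112 121 138 168 199 220 219 218 219]
case px exp [274.33577106 155.95240501] [297.52602976 154.25017453]
-0.05 0.06217841014785828 [276.13493269 209.30210211] [305.27210009 206.78098787] 208
271 [ 54  51  51  57  82 144 228 247 235 216 203 204 204 207]
297 [241 244 246 246 246 243 225 208 233 240 188  98  65  68]
[ 0.5408921  -0.04261782  0.06217841]
[ 0.64575825 -0.0569063   0.06217841]
0.0 0.06920545188297786 [274.49253552 199.33131927] [302.96552436 196.93829836] 198
269 [ 59  58  59  56  69 116 194 242 250 245 242 241 242 240]
294 [231 230 228 228 228 222 211 198 222 243 235 163  88  64]
[0.54093815 0.00798102 0.06920545]
[ 0.64588631 -0.00636024  0.06920545]
0.03 0.07342167692404959 [273.54340701 193.5692817 ] [301.63222102 191.24878614] 192
268 [ 61  58  59  63  66 100 157 214 224 197 170 165 171 195]
293 [227 234 236 236 237 235 220 199 224 238 196 114  69  73]
[0.54112521 0.03973007 0.07342168]
[0.64619762 0.02534551 0.07342168]
```

Emit:
jog_arm([
  [0.005, 0.002, -0.02, 0],
  [0.005, 0.002, -0.05, 0],
  [0.005, 0.002, -0.08, 0],
  [0.005, 0.002, -0.1, 0],
  [0.005, 0.002, -0.12, 0],
  [0.005, 0.002, -0.135, 0],
  [0.005, 0.002, -0.145, 0],
  [0.005, 0.002, -0.152, 0],
  [0.005, 0.002, -0.158, 0],
  [0.005, 0.002, -0.163, 0],
])

```text
time_s: 29.93
position: [0.5978, 0.1046, 0.088]
ee_rot: [0.004, 3.141, 0.0]
contact_force: [-0.7, 0.2, -1.7]
opening: 0.057
grasp_force: 20.0
```

Run:
```python
from h import *
o=manip.observe();print(o['position'],o['contact_force'])
s=snap('side')
x,y=255,130
cv2.imwrite('pics/ld2.png',cv2.cvtColor(cv2.resize(s['frame'][y:y+100,x:x+80],None,fx=6,fy=6,interpolation=2),4))
```

```text
[0.59775517 0.10459615 0.08800981] [-0.7353489   0.23396885 -1.73403166]
```

View pics/ld2.png

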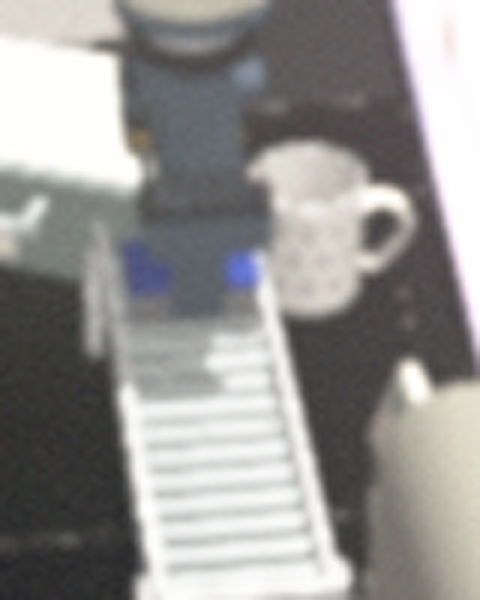

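The case sits between the rails, with its lid corners at (148,268) and (243,268) and no contact force. I'll lower it a little more, release and lift.

Emit:
jog_arm([
  [0, 0, -0.002, 0],
  [0, 0, -0.004, 0],
  [0, 0, -0.005, 0],
  [0, 0, -0.006, 0],
  [0, 0, -0.006, 0],
  [0, 0, -0.006, 0],
  [0, 0, -0.006, 0],
  [0, 0, -0.006, 0],
  [0, 0, -0.006, 0],
  [0, 0, -0.006, 0],
])

```text
time_s: 30.82
position: [0.5974, 0.1046, 0.0834]
ee_rot: [0.004, 3.142, 0.0]
contact_force: [0.3, 0.4, -1.8]
opening: 0.0567
grasp_force: 20.0
```

Emit:
jog_arm([
  [0, 0, 0, 0],
  [0, 0, 0, 0],
  [0, 0, 0, 0],
  [0, 0, 0, 0],
  [0, 0, 0, 0],
  [0, 0, 0, 0],
  [0, 0, 0, 0],
  [0, 0, 0, 0],
  [0, 0, 0, 0],
  [0, 0, 0, 0],
], claw=0.45)

```text
time_s: 31.65
position: [0.5974, 0.1046, 0.0834]
ee_rot: [-0.004, -3.142, 0.0]
contact_force: [-0.7, 0.2, -0.4]
opening: 0.0661
grasp_force: 0.1
```

Emit:
jog_arm([
  [0, 0, 0.03, 0],
  [0, 0, 0.06, 0],
  [0, 0, 0.1, 0],
  [0, 0, 0.14, 0],
  [0, 0, 0.18, 0],
  [0, 0, 0.21, 0],
  [-0.02, -0.05, 0.22, -0.08],
  [-0.05, -0.1, 0.22, -0.16],
  [-0.08, -0.15, 0.22, -0.24],
  [-0.11, -0.2, 0.22, -0.32],
])

```text
time_s: 32.48
position: [0.5169, -0.0411, 0.2486]
ee_rot: [0.789, 3.04, -0.0]
contact_force: [1.7, -1.3, 0.6]
opening: 0.0663
grasp_force: 0.0
```

Emit:
jog_arm([
  [-0.119, -0.213, 0.02, -0.5],
  [-0.119, -0.213, 0.02, -0.5],
  [-0.119, -0.213, 0.02, -0.5],
  [-0.119, -0.213, 0.02, -0.5],
  [-0.119, -0.213, 0.02, -0.5],
  [-0.119, -0.213, 0.02, -0.5],
  [-0.119, -0.213, 0.02, -0.5],
  [-0.119, -0.213, 0.02, -0.5],
  [-0.119, -0.213, 0.02, -0.5],
  [-0.119, -0.213, 0.02, -0.5],
], claw=1)

```text
time_s: 33.32
position: [0.4289, -0.1996, 0.2634]
ee_rot: [-1.883, -2.515, 0.0]
contact_force: [-0.4, -0.5, 0.2]
opening: 0.0913
grasp_force: 0.0
```

```bash
python3 loc.py
```

```text
33.3167 [ 0.4289 -0.1996  0.2634] toolx 106.3 0.0913
top [327. 253.] [425.0, -195.0] [62.0, 59.0] 76.1 [421.0, -202.0] [29, 18]
top [421. 228.] [501.0, -467.0] [61.0, 50.0] 8.6 [500.0, -453.0] [15, 36]
top [281. 192.] [602.0, -49.0] [84.0, 55.0] 0.8 [605.0, -50.0] [28, 30]
side [280. 306.] [502.0, -445.0] [62.0, 89.0] 98.8 [503.0, -447.0] [33, 35]
side [279. 271.] [514.0, -313.0] [88.0, 62.0] 81.8 [516.0, -315.0] [33, 35]
side [248. 249.] [425.0, -206.0] [88.0, 60.0] 75.1 [426.0, -206.0] [35, 34]
```

Emit:
jog_arm([
  [-0.006, -0.009, -0.04, -0.07],
  [-0.006, -0.009, -0.08, -0.14],
  [-0.006, -0.009, -0.12, -0.21],
  [-0.006, -0.009, -0.16, -0.28],
  [-0.006, -0.009, -0.2, -0.347],
  [-0.006, -0.009, -0.24, -0.347],
  [-0.006, -0.009, -0.28, -0.347],
  [-0.006, -0.009, -0.31, -0.347],
  [-0.006, -0.009, -0.33, -0.347],
  [-0.006, -0.009, -0.342, -0.347],
])

```text
time_s: 34.25
position: [0.4239, -0.206, 0.0052]
ee_rot: [-2.49, -1.912, 0.001]
contact_force: [-0.8, 0.1, -0.8]
opening: 0.0915
grasp_force: 0.0
```

```bash
python3 loc.py
```

```text
34.25 [ 0.4239 -0.206   0.0052] toolx 75.1 0.0915
top [413. 228.] [498.0, -448.0] [61.0, 88.0] 98.9 [499.0, -447.0] [27, 28]
top [372. 221.] [513.0, -317.0] [88.0, 57.0] 80.0 [512.0, -316.0] [24, 27]
top [307. 192.] [601.0, -128.0] [84.0, 55.0] 0.5 [603.0, -129.0] [28, 27]
side [280. 305.] [503.0, -445.0] [62.0, 90.0] 99.2 [503.0, -447.0] [33, 35]
side [279. 271.] [514.0, -313.0] [88.0, 62.0] 81.8 [516.0, -315.0] [33, 32]
```

Emit:
jog_arm([
  [0, 0, 0, 0],
  [0, 0, 0, 0],
  [0, 0, 0, 0],
  [0, 0, 0, 0],
  [0, 0, 0, 0],
  [0, 0, 0, 0],
  [0, 0, 0, 0],
  [0, 0, 0, 0],
  [0, 0, 0, 0],
  [0, 0, 0, 0],
], claw=-1)

```text
time_s: 35.18
position: [0.4246, -0.2067, 0.0073]
ee_rot: [2.492, 1.912, 0.0]
contact_force: [-1.0, 0.3, 8.8]
opening: 0.0567
grasp_force: 20.0
```

Emit:
jog_arm([
  [0, 0, 0.03, 0],
  [0, 0, 0.07, 0],
  [0, 0, 0.12, 0],
  [0, 0, 0.17, 0],
  [0, 0, 0.22, 0],
  [0, 0, 0.25, -0.06],
  [0, 0, 0.27, -0.12],
  [0, 0, 0.27, -0.18],
  [0, 0, 0.27, -0.24],
  [0, 0, 0.27, -0.3],
])

```text
time_s: 36.02
position: [0.4243, -0.2065, 0.2098]
ee_rot: [2.873, 1.27, 0.001]
contact_force: [0.1, -0.4, -1.6]
opening: 0.0568
grasp_force: 20.0
```

Emit:
jog_arm([
  [0.03, 0.05, 0, -0.06],
  [0.06, 0.1, 0, -0.12],
  [0.09, 0.15, 0, -0.18],
  [0.12, 0.2, 0, -0.24],
  [0.15, 0.25, 0, -0.3],
  [0.17, 0.3, 0, -0.36],
  [0.2, 0.35, 0, -0.42],
  [0.229, 0.4, 0, -0.48],
  [0.229, 0.414, 0, -0.534],
  [0.229, 0.414, 0, -0.534],
])

```text
time_s: 36.85
position: [0.5974, 0.1088, 0.209]
ee_rot: [-3.14, 0.007, -0.001]
contact_force: [-1.3, -0.6, -2.1]
opening: 0.0571
grasp_force: 20.0
```

```bash
cat > hov.py <<'E'
from h import *
import subprocess
s=snap('side');g=s['frame'].mean(2).round().astype(int);o=manip.observe();p=o['position']
a,b=proj(s,[p[0]-.0425,p[1]-.028,p[2]]),proj(s,[p[0]+.0425,p[1]-.028,p[2]])
print(p,a,b)
for v in(149,150,152,154): print(v,g[v,270:304])
E
python3 loc.py; python3 hov.py
```

```text
36.85 [0.5974 0.1088 0.209 ] toolx -0.2 0.0571
top [413. 228.] [499.0, -448.0] [60.0, 88.0] 99.3 [498.0, -447.0] [27, 28]
top [370. 223.] [512.0, -317.0] [88.0, 59.0] 80.0 [512.0, -316.0] [27, 30]
top [307. 193.] [601.0, -128.0] [84.0, 55.0] 0.5 [602.0, -129.0] [28, 27]
side [280. 306.] [503.0, -445.0] [62.0, 90.0] 98.8 [503.0, -447.0] [33, 35]
side [279. 271.] [514.0, -313.0] [88.0, 62.0] 81.8 [516.0, -316.0] [33, 35]
[0.59556986 0.10387899 0.20907198] [275.03819292 155.8443612 ] [298.18686529 154.14550402]
149 [254 254 254 254 246 181 111 104 104 110 106 105 106 102 103 102 107 106
 105 106 103 102 110 120 134 139 134 130 118 107  94  84  82  81]
150 [254 254 254 254 245 187 119 104 110 111 114 110 109 105 102 106 107 104
 102 104 104 105 114 127 137 137 133 129 114  99  83  78  75  75]
152 [254 254 254 254 250 214 145 113 120 125 125 122 117 109 101 104 104 105
 107 104 101 108 111 123 128 126 127 124 112  94  84  73  78  83]
154 [254 254 254 254 254 241 179 124 120 116 120 122 115 109 103 103 103 105
 106 103 105 109 117 124 125 127 122 123 119 124 136 145 165 181]
```

Emit:
jog_arm([
  [0.002, 0, -0.02, 0],
  [0.002, 0, -0.05, 0],
  [0.002, 0, -0.08, 0],
  [0.002, 0, -0.1, 0],
  [0.002, 0, -0.12, 0],
  [0.002, 0, -0.135, 0],
  [0.002, 0, -0.147, 0],
  [0.002, 0, -0.155, 0],
  [0.002, 0, -0.161, 0],
  [0.002, 0, -0.166, 0],
])

```text
time_s: 37.83
position: [0.5978, 0.1037, 0.0849]
ee_rot: [3.142, -0.002, 0.001]
contact_force: [-0.6, 0.5, -1.0]
opening: 0.0565
grasp_force: 20.0
```

Emit:
jog_arm([
  [0, 0, 0, 0],
  [0, 0, 0, 0],
  [0, 0, 0, 0],
  [0, 0, 0, 0],
  [0, 0, 0, 0],
  [0, 0, 0, 0],
  [0, 0, 0, 0],
  [0, 0, 0, 0],
  [0, 0, 0, 0],
  [0, 0, 0, 0],
])

```text
time_s: 38.67
position: [0.5976, 0.1039, 0.0849]
ee_rot: [3.142, -0.002, -0.0]
contact_force: [-0.0, -0.7, -1.1]
opening: 0.0567
grasp_force: 20.0
```

Emit:
jog_arm([
  [0, 0, -0.001, 0],
  [0, 0, -0.001, 0],
  [0, 0, -0.001, 0],
  [0, 0, -0.001, 0],
  [0, 0, -0.001, 0],
  [0, 0, -0.001, 0],
  [0, 0, -0.001, 0],
  [0, 0, -0.001, 0],
  [0, 0, -0.001, 0],
  [0, 0, -0.001, 0],
], claw=0.45)

```text
time_s: 39.5
position: [0.5976, 0.1039, 0.0842]
ee_rot: [3.142, -0.002, 0.0]
contact_force: [0.3, -0.6, 0.0]
opening: 0.066
grasp_force: 0.1
```

Emit:
jog_arm([
  [0, 0, 0.03, 0],
  [0, 0, 0.06, 0],
  [0, 0, 0.1, 0],
  [0, 0, 0.14, 0],
  [0, 0, 0.18, 0],
  [0, 0, 0.21, 0],
  [-0.02, -0.05, 0.22, 0.08],
  [-0.04, -0.1, 0.22, 0.16],
  [-0.06, -0.15, 0.22, 0.24],
  [-0.08, -0.2, 0.22, 0.32],
])

```text
time_s: 40.33
position: [0.5412, -0.0367, 0.2495]
ee_rot: [3.059, 0.713, 0.001]
contact_force: [0.8, -0.5, -0.4]
opening: 0.0662
grasp_force: 0.0
```

Emit:
jog_arm([
  [-0.032, -0.36, 0.02, 0.57],
  [-0.032, -0.36, 0.02, 0.57],
  [-0.032, -0.36, 0.02, 0.57],
  [-0.032, -0.36, 0.02, 0.57],
  [-0.032, -0.36, 0.02, 0.57],
  [-0.032, -0.36, 0.02, 0.57],
  [-0.032, -0.36, 0.02, 0.57],
  [-0.032, -0.36, 0.02, 0.57],
  [-0.032, -0.36, 0.02, 0.57],
  [-0.032, -0.36, 0.02, 0.57],
], claw=1)

```text
time_s: 41.17
position: [0.5178, -0.3056, 0.2639]
ee_rot: [-2.459, -1.955, -0.0]
contact_force: [0.0, -0.2, 0.3]
opening: 0.0911
grasp_force: 0.0
```

```bash
python3 loc.py; sleep 0; python3 loc.py | head -1
```

```text
41.1667 [ 0.5178 -0.3056  0.2639] toolx 77.0 0.0911
top [412. 228.] [499.0, -450.0] [59.0, 84.0] 101.0 [499.0, -447.0] [27, 27]
top [307. 193.] [600.0, -128.0] [84.0, 55.0] 0.5 [602.0, -129.0] [28, 27]
top [278. 192.] [604.0, -41.0] [87.0, 58.0] 0.7 [607.0, -43.0] [30, 30]
side [280. 305.] [502.0, -445.0] [62.0, 90.0] 98.8 [503.0, -447.0] [34, 33]
side [279. 271.] [514.0, -313.0] [88.0, 62.0] 81.8 [518.0, -317.0] [33, 28]
41.2667 [ 0.5181 -0.3044  0.2641] toolx 77.0 0.0913
```

Emit:
jog_arm([
  [-0.005, -0.014, -0.04, 0.037],
  [-0.005, -0.014, -0.08, 0.037],
  [-0.005, -0.014, -0.12, 0.037],
  [-0.005, -0.014, -0.16, 0.037],
  [-0.005, -0.014, -0.2, 0.037],
  [-0.005, -0.014, -0.24, 0.037],
  [-0.005, -0.014, -0.28, 0.037],
  [-0.005, -0.014, -0.31, 0.037],
  [-0.005, -0.014, -0.33, 0.037],
  [-0.005, -0.014, -0.342, 0.037],
])

```text
time_s: 42.2
position: [0.5139, -0.3145, 0.0059]
ee_rot: [-2.396, -2.029, 0.001]
contact_force: [-0.8, -1.3, 0.5]
opening: 0.0911
grasp_force: 0.0
```

Emit:
jog_arm([
  [0, 0, 0, 0],
  [0, 0, 0, 0],
  [0, 0, 0, 0],
  [0, 0, 0, 0],
  [0, 0, 0, 0],
  [0, 0, 0, 0],
  [0, 0, 0, 0],
  [0, 0, 0, 0],
  [0, 0, 0, 0],
  [0, 0, 0, 0],
], claw=-1)

```text
time_s: 43.03
position: [0.5147, -0.3163, 0.0085]
ee_rot: [2.397, 2.029, 0.001]
contact_force: [-1.4, 1.0, 7.5]
opening: 0.0567
grasp_force: 20.0
```

```bash
python3 loc.py
```

```text
43.0333 [ 0.5147 -0.3163  0.0085] toolx 80.5 0.0567
side [280. 306.] [503.0, -445.0] [62.0, 90.0] 99.8 [503.0, -447.0] [34, 33]
side [279. 274.] [512.0, -326.0] [61.0, 61.0] 172.4 [519.0, -315.0] [33, 28]
```

Emit:
jog_arm([
  [0, 0, 0.03, 0],
  [0, 0, 0.07, 0],
  [0, 0, 0.12, 0],
  [0, 0, 0.17, 0],
  [0, 0, 0.22, 0],
  [0, 0.02, 0.25, -0.06],
  [0, 0.05, 0.27, -0.12],
  [0, 0.08, 0.27, -0.18],
  [0, 0.11, 0.27, -0.24],
  [0, 0.14, 0.27, -0.3],
])

```text
time_s: 43.97
position: [0.5141, -0.21, 0.2108]
ee_rot: [2.808, 1.407, 0.001]
contact_force: [0.4, -0.1, -1.9]
opening: 0.0565
grasp_force: 20.0
```

Emit:
jog_arm([
  [0.01, 0.05, 0, -0.07],
  [0.02, 0.1, 0, -0.14],
  [0.03, 0.15, 0, -0.21],
  [0.05, 0.2, 0, -0.28],
  [0.07, 0.25, 0, -0.35],
  [0.09, 0.3, 0, -0.42],
  [0.11, 0.35, 0, -0.49],
  [0.11, 0.39, 0, -0.56],
  [0.11, 0.419, 0, -0.594],
  [0.11, 0.419, 0, -0.594],
])

```text
time_s: 44.8
position: [0.5965, 0.1078, 0.2102]
ee_rot: [-3.14, -0.0, 0.0]
contact_force: [-0.8, 0.3, -1.8]
opening: 0.0569
grasp_force: 20.0
```

```bash
python3 loc.py; python3 hov.py
```

```text
44.8 [0.5965 0.1078 0.2102] toolx 0.0 0.0569
top [413. 228.] [498.0, -448.0] [61.0, 88.0] 98.9 [499.0, -447.0] [27, 28]
top [297. 193.] [602.0, -98.0] [116.0, 87.0] 86.9 [606.0, -100.0] [86, 57]
side [280. 306.] [503.0, -444.0] [63.0, 90.0] 98.8 [503.0, -447.0] [33, 35]
side [294. 215.] [606.0, -50.0] [126.0, 80.0] 87.2 [608.0, -52.0] [129, 56]
[0.59662084 0.10304149 0.21019327] [275.34908412 155.67842371] [298.51668044 153.97899116]
149 [254 254 254 254 248 190 121 104 106 104 108 106 107 109 108 105 102 104
 106 104 104 100 110 118 134 135 135 133 126 113  93  88  81  77]
150 [254 254 254 254 248 200 127 103 107 107 107 110 109 106 106 103 105 106
 103 106 101 101 107 118 131 133 132 133 123 105  89  74  77  77]
152 [254 254 254 254 253 231 163 120 120 118 122 122 120 108 106 104 102 103
 103 104 107 105 114 128 134 136 135 135 127 112  86  75  78  82]
154 [254 254 254 254 254 248 198 138 118 116 121 120 114 107 105 103 106 104
 104 105 107 106 110 122 127 126 124 121 124 129 137 145 165 181]
```

Emit:
jog_arm([
  [0, 0, -0.02, 0],
  [0, 0, -0.05, 0],
  [0, 0, -0.08, 0],
  [0, 0, -0.1, 0],
  [0, 0, -0.12, 0],
  [0, 0, -0.135, 0],
  [0, 0, -0.147, 0],
  [0, 0, -0.155, 0],
  [0, 0, -0.162, 0],
  [0, 0, -0.168, 0],
])

```text
time_s: 45.78
position: [0.5971, 0.1031, 0.0841]
ee_rot: [-3.142, -0.002, -0.001]
contact_force: [-0.4, 0.5, -1.6]
opening: 0.057
grasp_force: 20.0
```

Emit:
jog_arm([
  [0, 0, 0, 0],
  [0, 0, 0, 0],
  [0, 0, 0, 0],
  [0, 0, 0, 0],
  [0, 0, 0, 0],
  [0, 0, 0, 0],
  [0, 0, 0, 0],
  [0, 0, 0, 0],
  [0, 0, 0, 0],
  [0, 0, 0, 0],
])

```text
time_s: 46.62
position: [0.5968, 0.1033, 0.0842]
ee_rot: [-3.142, -0.002, -0.0]
contact_force: [-0.9, -0.5, -1.8]
opening: 0.0563
grasp_force: 20.0
```

Emit:
jog_arm([
  [0, 0, 0, 0],
  [0, 0, 0, 0],
  [0, 0, 0, 0],
  [0, 0, 0, 0],
  [0, 0, 0, 0],
  [0, 0, 0, 0],
  [0, 0, 0, 0],
  [0, 0, 0, 0],
  [0, 0, 0, 0],
  [0, 0, 0, 0],
], claw=0.45)

```text
time_s: 47.45
position: [0.5968, 0.1033, 0.0842]
ee_rot: [-3.142, -0.002, 0.0]
contact_force: [-0.4, 0.4, 1.1]
opening: 0.0663
grasp_force: 0.1
```

Emit:
jog_arm([
  [0, 0, 0.03, 0],
  [0, 0, 0.06, 0],
  [0, 0, 0.1, 0],
  [0, 0, 0.14, 0],
  [0, 0, 0.18, 0],
  [0, 0, 0.21, 0],
  [-0.02, -0.05, 0.22, 0.08],
  [-0.04, -0.1, 0.22, 0.16],
  [-0.06, -0.15, 0.22, 0.24],
  [-0.08, -0.2, 0.22, 0.32],
])

```text
time_s: 48.28
position: [0.5405, -0.0372, 0.2495]
ee_rot: [3.059, 0.717, 0.001]
contact_force: [1.7, -0.1, 0.1]
opening: 0.0661
grasp_force: 0.0
```

Emit:
jog_arm([
  [-0.048, -0.532, 0.02, 0.78],
  [-0.048, -0.532, 0.02, 0.78],
  [-0.048, -0.532, 0.02, 0.78],
  [-0.048, -0.532, 0.02, 0.78],
  [-0.048, -0.532, 0.02, 0.78],
  [-0.048, -0.532, 0.02, 0.78],
  [-0.048, -0.532, 0.02, 0.78],
  [-0.048, -0.532, 0.02, 0.78],
  [-0.048, -0.532, 0.02, 0.78],
  [-0.048, -0.532, 0.02, 0.78],
], claw=1)

```text
time_s: 49.12
position: [0.5064, -0.4199, 0.2636]
ee_rot: [-2.175, -2.267, -0.0]
contact_force: [0.7, -0.4, 0.8]
opening: 0.0912
grasp_force: 0.0
```

```bash
python3 loc.py; sleep 0; python3 loc.py | head -1
```

```text
49.1167 [ 0.5064 -0.4199  0.2636] toolx 92.4 0.0912
top [288. 192.] [603.0, -70.0] [174.0, 87.0] 87.9 [603.0, -71.0] [78, 143]
side [280. 306.] [503.0, -445.0] [61.0, 89.0] 98.8 [503.0, -447.0] [33, 34]
49.2167 [ 0.5057 -0.4237  0.2631] toolx 92.3 0.0914
```

Emit:
jog_arm([
  [-0.006, -0.03, -0.04, 0.074],
  [-0.006, -0.03, -0.08, 0.074],
  [-0.006, -0.03, -0.12, 0.074],
  [-0.006, -0.03, -0.16, 0.074],
  [-0.006, -0.03, -0.2, 0.074],
  [-0.006, -0.03, -0.22, 0.074],
  [-0.006, -0.03, -0.22, 0.074],
  [-0.006, -0.03, -0.22, 0.074],
  [-0.006, -0.03, -0.22, 0.074],
  [-0.006, -0.03, -0.22, 0.074],
])

```text
time_s: 50.15
position: [0.5034, -0.4409, 0.1004]
ee_rot: [2.045, 2.381, -0.0]
contact_force: [-0.0, 0.5, 0.2]
opening: 0.0911
grasp_force: 0.0
```

```bash
python3 loc.py
```

```text
50.15 [ 0.5034 -0.4409  0.1004] toolx 98.7 0.0911
top [283. 189.] [606.0, -69.0] [84.0, 173.0] 90.8 [607.0, -43.0] [129, 55]
side [280. 306.] [503.0, -445.0] [61.0, 90.0] 98.8 [503.0, -448.0] [31, 26]
```

Emit:
jog_arm([
  [-0.002, -0.007, -0.02, 0],
  [-0.002, -0.007, -0.04, 0],
  [-0.002, -0.007, -0.06, 0],
  [-0.002, -0.007, -0.08, 0],
  [-0.002, -0.007, -0.1, 0],
  [-0.002, -0.007, -0.115, 0],
  [-0.002, -0.007, -0.126, 0],
  [-0.002, -0.007, -0.126, 0],
  [-0.002, -0.007, -0.126, 0],
  [-0.002, -0.007, -0.126, 0],
])

```text
time_s: 51.08
position: [0.5014, -0.4463, 0.005]
ee_rot: [2.046, 2.382, -0.0]
contact_force: [-0.0, -0.0, 0.7]
opening: 0.0912
grasp_force: 0.0
```

Emit:
jog_arm([
  [0, 0, 0, 0],
  [0, 0, 0, 0],
  [0, 0, 0, 0],
  [0, 0, 0, 0],
  [0, 0, 0, 0],
  [0, 0, 0, 0],
  [0, 0, 0, 0],
  [0, 0, 0, 0],
  [0, 0, 0, 0],
  [0, 0, 0, 0],
], claw=-1)

```text
time_s: 51.92
position: [0.501, -0.4459, 0.0042]
ee_rot: [2.047, 2.383, -0.0]
contact_force: [-0.8, 0.3, 3.6]
opening: 0.0565
grasp_force: 20.0
```

Emit:
jog_arm([
  [0, 0, 0.03, 0],
  [0, 0, 0.07, 0],
  [0, 0, 0.12, 0],
  [0, 0, 0.17, 0],
  [0, 0, 0.22, 0],
  [0, 0.02, 0.25, -0.06],
  [0, 0.06, 0.27, -0.12],
  [0, 0.11, 0.27, -0.18],
  [0, 0.16, 0.27, -0.24],
  [0, 0.2, 0.27, -0.3],
])

```text
time_s: 52.75
position: [0.5004, -0.2934, 0.2066]
ee_rot: [-2.551, -1.833, -0.0]
contact_force: [0.7, 0.1, -1.3]
opening: 0.0567
grasp_force: 20.0
```

Emit:
jog_arm([
  [0.01, 0.05, 0, -0.07],
  [0.02, 0.1, 0, -0.14],
  [0.03, 0.15, 0, -0.21],
  [0.05, 0.2, 0, -0.28],
  [0.07, 0.25, 0, -0.35],
  [0.09, 0.3, 0, -0.42],
  [0.11, 0.35, 0, -0.49],
  [0.125, 0.4, 0, -0.56],
  [0.125, 0.45, 0, -0.63],
  [0.125, 0.48, 0, -0.7],
])

```text
time_s: 53.58
position: [0.5949, 0.0669, 0.2062]
ee_rot: [-3.133, -0.23, 0.0]
contact_force: [0.1, -0.7, -1.2]
opening: 0.057
grasp_force: 20.0
```

```bash
python3 loc.py
```

```text
53.5833 [0.5949 0.0669 0.2062] toolx 8.4 0.057
top [236. 192.] [601.0, 87.0] [27.0, 51.0] 98.1 None None
top [286. 193.] [603.0, -70.0] [173.0, 87.0] 88.3 [605.0, -71.0] [56, 146]
side [293. 209.] [607.0, -16.0] [195.0, 82.0] 88.5 [609.0, -19.0] [195, 58]
```

Emit:
jog_arm([
  [0.002, 0.048, 0, -0.07],
  [0.002, 0.048, 0, -0.093],
  [0.002, 0.048, 0, -0.093],
  [0.002, 0.048, 0, -0.093],
  [0.002, 0.048, 0, -0.093],
  [0.002, 0.048, 0, -0.093],
  [0.002, 0.048, 0, -0.093],
  [0.002, 0.048, 0, -0.093],
  [0.002, 0.048, 0, -0.093],
  [0.002, 0.048, 0, -0.093],
])

```text
time_s: 54.52
position: [0.5962, 0.1, 0.2066]
ee_rot: [3.142, 0.008, -0.0]
contact_force: [-0.7, -0.5, -2.2]
opening: 0.057
grasp_force: 20.0
```

```bash
python3 loc.py|head -1; python3 hov.py
```

```text
54.5167 [0.5962 0.1    0.2066] toolx 0.3 0.057
[0.59622534 0.10011326 0.20657209] [275.35029983 156.97130144] [298.51675382 155.26460438]
149 [254 254 254 253 233 153 109 103 106 103 103 103 103  99 102 107 105 103
 103 105 103 103 112 121 126 131 133 131 121 104  92  91  81  78]
150 [254 254 254 254 239 170 108 105 104 108 107 104 105 101 107 103 105 106
 103 104 102 105 107 110 114 116 120 116 114  96  82  78  78  77]
152 [254 254 254 254 249 198 127 114 118 117 118 117 109 109 107 102 105 103
 105 106 103 101 108 113 125 129 128 125 115  96  78  81  79  81]
154 [254 254 254 254 253 231 164 124 120 123 123 118 114 106 103 103 105 103
 104 104 102 106 110 120 127 133 130 124 122 124 133 144 167 182]
```

Emit:
jog_arm([
  [0.002, 0.005, -0.02, 0],
  [0.002, 0.005, -0.05, 0],
  [0.002, 0.005, -0.08, 0],
  [0.002, 0.005, -0.1, 0],
  [0.002, 0.005, -0.12, 0],
  [0.002, 0.005, -0.135, 0],
  [0.002, 0.005, -0.147, 0],
  [0.002, 0.005, -0.155, 0],
  [0.002, 0.005, -0.162, 0],
  [0.002, 0.005, -0.167, 0],
])

```text
time_s: 55.5
position: [0.5979, 0.1039, 0.0811]
ee_rot: [-3.142, -0.008, -0.001]
contact_force: [0.8, -0.3, -2.2]
opening: 0.0567
grasp_force: 20.0
```

Emit:
jog_arm([
  [0, 0, 0, 0],
  [0, 0, 0, 0],
  [0, 0, 0, 0],
  [0, 0, 0, 0],
  [0, 0, 0, 0],
  [0, 0, 0, 0],
  [0, 0, 0, 0],
  [0, 0, 0, 0],
  [0, 0, 0, 0],
  [0, 0, 0, 0],
])

```text
time_s: 56.33
position: [0.5977, 0.1039, 0.0813]
ee_rot: [-3.142, -0.009, 0.0]
contact_force: [-0.7, -0.5, -1.9]
opening: 0.0573
grasp_force: 20.0
```

Release it, lift straight up, and back off toward -x, clear of everything.

Emit:
jog_arm([
  [0, 0, 0, 0],
  [0, 0, 0, 0],
  [0, 0, 0, 0],
  [0, 0, 0, 0],
  [0, 0, 0, 0],
  [0, 0, 0, 0],
  [0, 0, 0, 0],
  [0, 0, 0, 0],
  [0, 0, 0, 0],
  [0, 0, 0, 0],
], claw=0.45)

```text
time_s: 57.17
position: [0.5977, 0.1039, 0.0813]
ee_rot: [-3.142, -0.008, 0.0]
contact_force: [0.9, -0.6, 0.6]
opening: 0.0661
grasp_force: 0.1
```

Emit:
jog_arm([
  [0, 0, 0.03, 0],
  [0, 0, 0.06, 0],
  [0, 0, 0.1, 0],
  [0, 0, 0.14, 0],
  [0, 0, 0.18, 0],
  [0, 0, 0.21, 0],
  [-0.02, -0.05, 0.22, 0.08],
  [-0.04, -0.1, 0.22, 0.16],
  [-0.06, -0.15, 0.22, 0.24],
  [-0.08, -0.2, 0.22, 0.32],
])

```text
time_s: 58.0
position: [0.5414, -0.0367, 0.2466]
ee_rot: [3.057, 0.724, 0.001]
contact_force: [0.4, -0.2, 0.4]
opening: 0.0663
grasp_force: 0.0
```

Emit:
jog_arm([
  [-0.1, -0.4, 0.05, 0.3],
  [-0.1, -0.4, 0.05, 0.3],
  [-0.1, -0.4, 0.05, 0.3],
  [-0.1, -0.4, 0.05, 0.3],
  [-0.1, -0.4, 0.05, 0.3],
  [-0.1, -0.4, 0.05, 0.3],
  [-0.1, -0.4, 0.05, 0.3],
  [-0.1, -0.4, 0.05, 0.3],
  [-0.1, -0.4, 0.05, 0.3],
  [-0.1, -0.4, 0.05, 0.3],
])

```text
time_s: 58.83
position: [0.4664, -0.3375, 0.2838]
ee_rot: [2.81, 1.404, 0.0]
contact_force: [-0.5, 1.0, -1.6]
opening: 0.066
grasp_force: 0.0
```

Emit:
jog_arm([
  [0, -0.1, 0, 0],
  [0, -0.2, 0, 0],
  [0, -0.2, 0, 0],
  [0, -0.2, 0, 0],
  [0, -0.2, 0, 0],
  [0, -0.2, 0, 0],
  [0, -0.2, 0, 0],
  [0, -0.2, 0, 0],
  [0, -0.2, 0, 0],
  [0, -0.2, 0, 0],
])

```text
time_s: 59.67
position: [0.4676, -0.4845, 0.2842]
ee_rot: [2.807, 1.41, 0.0]
contact_force: [-0.4, 0.4, -0.5]
opening: 0.0659
grasp_force: 0.0
```

```bash
python3 loc.py; python3 loc.py; cp pics/ltop.png pics/fin.png; python3 -c "
import cv2;a=cv2.imread('pics/ltop.png')[120:300,80:340];b=cv2.imread('pics/lside.png')[100:280,200:330]
import numpy as np;cv2.imwrite('pics/fin.png',cv2.resize(np.hstack([a,b]),None,fx=2.05,fy=2.05,interpolation=2))"
```

```text
59.6667 [ 0.4676 -0.4845  0.2842] toolx 53.3 0.0659
top [278. 192.] [604.0, -40.0] [233.0, 88.0] 88.5 [607.0, -41.0] [204, 58]
side [294. 201.] [609.0, 41.0] [222.0, 81.0] 87.6 [612.0, 29.0] [212, 56]
59.7667 [ 0.4674 -0.485   0.2841] toolx 53.3 0.0662
top [278. 192.] [604.0, -40.0] [233.0, 88.0] 88.7 [607.0, -42.0] [204, 58]
side [294. 201.] [607.0, 40.0] [223.0, 81.0] 89.0 [611.0, 28.0] [212, 38]
```

View pics/fin.png

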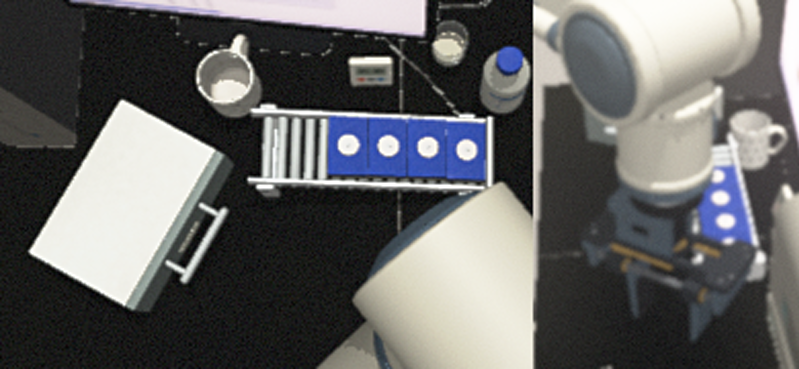

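All four round-tag cases stand queued against the stop, at (348..466,147) in the final view. The drawer is shut, and the mug, timer and bottle are in place.

```bash
python3 -c "
from station import ticket
print(ticket.close_job())"
```

```text
the job is handed in; nothing more can be done
None
```

The job is handed in at about 60 s of the 208 s allowed: the one rejected case is lid up in the shut drawer, all four passed cases are queued against the feeder stop without visible gaps, and the mug, timer, bottle and turquoise look-alike were left alone.

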